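Weigh a cast bracket on the bench spring scale

TASK

Hang the blue cast bracket by its eye from the hook of the white spring scale, easing its weight onto the spring slowly (about 2 centimetres a second) so that the hook neither drops, jumps nor bounces, and let go. When it hangs still, slide the yellow marker down level with the red pointer to record the reading, and leave the bracket hanging. Never pull the scale past its lowest mark or force the hook, and leave the bottle, tip box and beaker where they are.

Things in the scene. Friction and masses are not known exactly. Their poses are not given: they have to be found in the camera images.
- scale: White bench spring scale fixed to the bench. Housing 70 (x) x 190 (y, from -65 to +125) x 250 mm high on a grey 12 mm base plate, top at 264 mm. Origin on the bench under the middle of the housing's depth, in the hook's plane y = 0; z up. The scale's -x axis points out of the face (at x = -35 mm) that carries the hook and marker; the base plate reaches to x = -190 mm.
- hook_arm (a joint): Downward travel in m of the sprung hook arm with its red pointer (0 = empty). Spring 110 N per m of travel, straight from 0 (the arm's own weight is balanced), lightly damped. Lowest mark at 0.090, stop at 0.100.
- hook_seat (a point): Where a load hangs: top surface of the 8 mm thick steel hook at the bottom of its dip, 145 mm out from the scale's origin along the scale's -x, axes as the scale's. 190 mm above the bench when empty; moves down with the arm. The dip's floor is 20 mm long; 20 mm to the housing side of the seat the arm's top is 10 mm higher; on the free side the hook rises to a rounded tip 27 mm out from the seat, whose top is 16 mm higher than the seat.
- pointer (a point): Free end of the red pointer (45 mm long, 8 wide, 3 thick), on its centre line, axes as the scale's. It rides with the hook arm, 30 mm above the hook seat's level, 50 mm to the scale's +y side of the hook and 85 mm out from the origin.
- marker (a joint): Downward travel in m of the yellow reading marker, 0 at its top stop, 0.110 at the lowest. About 2 N of friction holds it where it is left.
- marker_tab (a point): On the yellow marker's tab, at the middle of its 14 mm width and 8 mm thickness, 14 mm back from its free end; axes as the scale's. The tab sticks out level along the scale's -x to 107 mm from the origin, 85 mm to the scale's +y side of the hook, and slides straight up and down. Its reading is level with the pointer when this point and the pointer point are at the same height.
- bracket_grip (a point): Blue cast bracket, of light alloy or heavy iron painted alike, anywhere from 0.23 to 0.93 kg (differs each time), standing upright: foot 60 x 60 x 18 mm, above it an upright strap 34 mm wide (y) and 8 mm thick (x) to 120 mm above the underside. This point is at the middle of the solid bridge at the strap's top, 104 mm above the underside (16 mm below the top); axes as the bracket's, z up. Pinch the bridge across its 34 mm width (along y).
- eye_top (a point): Middle of the flat upper edge of the bracket's eye, 86 mm above the underside and 18 mm below the grip point. The eye is a through opening along the bracket's x, 20 mm wide (y) and 36 mm high, reaching down from this point; the bracket is alike both ways round.
- bottle_mid (a point): Clear bottle with blue cap, 56 mm across, 115 mm high, standing on the bench; 55 mm above its underside.
- tip_box_mid (a point): Pipette-tip box, green with a white top, 85 x 60 x 50 mm, its centre; standing on the bench.
- beaker_mid (a point): White open beaker, 56 mm across, 65 mm high, standing on the bench; 32 mm above its underside.
- bracket: The same bracket: origin at the centre of its underside.
Things that resemble listed ones, but are neither listed nor needed, are in the scene too. What is meant by the bracket is not brown or turquoise, and is the larger of those in its own colour.

How it is judged:
By the outcome, as a careful person would: the job done as asked, in the order asked, and still so for the second after the job is handed in, with the robot touching nothing.
It also fails if it takes over 70 s, if anything falls off the work surface, if the arm or the gripper's body presses on something with over 40 N, if the wrist force passes 120 N, or if a joint passes its speed limit or range.

ROBOT

A 6-joint arm with a two-finger parallel gripper is mounted at the origin on the work surface. World frame = base frame: x ahead of the robot, y to its left, z up, the work surface at z = 0. Lengths are in m, angles in rad, forces in N, time in s.
With the tool pointing down it reaches from about 0.375 to 0.9 m from the base axis. Payload 3.1 kg.
Tool frame: the origin (TCP) lies between the finger pads; the fingertips stand 11 mm ahead of it and the grasp point (between the pads) lies 8 mm behind it; z points along the fingers, y is the direction in which the jaws open and shut (so a half turn about z gives the same grasp; the last joint's range is limited). The gripper opens to 85 mm and grips with 20 to 120 N. Pads are 22 mm wide; open, the fingers measure 114 mm over their backs; the gripper's body (76 mm by 85 mm) begins 54 mm behind the grasp point. The pads swing forward as they close: fully open they stand 13 mm farther back than shut.
Start: joints at [0.943, 0.527, 1.433, -0, 1.181, -0.178], TCP at [0.272, 0.563, 0.242] pointing down, gripper open.
Joint ranges: [-3.08, 3.08], [-0.75, 2.2], [0.22, 2.44], [-1.43, 4.57], [0, 2.65], [-2.85, 2.85]. Speed limits (rad/s): [2.79, 2.79, 3.14, 3.14, 3.14, 3.14].

INTERFACE

Orientations are given as a unit quaternion [x, y, z, w].
In Python, from station import manip gives the robot as it stands.
- The arm moves only by the tool move_arm, never from a script. Its argument "deltas" is a list of rows, each a list of 5 numbers: the shift along the tool's x, y, z in units of 40 cm (1.0 is 40 cm), then the turn about the tool's z in units of 0.5 rad (1.0 is 0.5 rad), then the opening in per cent of the stroke, from 0 (shut) to 100 (fully open). In form: [[x, y, z, twist, grip], ...]. A call has exactly 8 rows; each row is the pose to reach, as a shift and turn from the pose commanded when the call began, along the tool's axes at that moment; what a row does not reach only later rows make up. A row lasts 1/12 s, in which the tool goes at most 41.7 mm and 7.16 degrees, less where a joint would pass 70% of its speed; a pose out of reach is approached as far as the arm can. A call with a number of a shift or a turn outside -1 to 1 is refused whole. A call with a gripper value outside its range is refused whole. The fingers move at their own pace and stop on an object; "force" is the grip in N (left out, the last holds). Time passes only in rows, so rows that repeat a pose let the fingers close, or fill a call up. It gives the time, the measured TCP pose, the force and the opening at its end, in the units of the state.
- manip.sense(): the state, without advancing time (a new reading comes with each control period).
- manip.snapshot(name): name is "scene" or "top" or "wrist"; returns (picture, depth): 480x640x3 uint8, red, green, blue; 480x640 float32, m along the optical axis (not along the pixel's ray), 0 where there is no reading.
- manip.get_calibration(name): a dict with "vfov" (degrees; the focal length in pixels is half the picture's height over the tangent of half this angle, whatever the lens; pixels are square), "cx", "cy" (the principal point, pixels), "pose" (4x4, takes a point from camera to world coordinates). Camera axes: x right, y down, z forward; pixel columns grow to the right and rows downward; lengths in m; the calibration is good to about 2 mm. A picture is of the moment at which its call begins: read the wrist's pose just before it. get_calibration takes no time and is no camera call; for the wrist camera it gives the pose at the moment of the call.
- manip.sign_off(): hands the job in, once; it reports no verdict.
The state is a dict: "t": time; "q": joint angles; "qd": joint speeds; "tau": joint torques, N m; "tcp_pos": TCP position; "tool_rot": TCP orientation; "force": force on the tool from outside, world axes, zero at the start; "ft_torque": the same for the moment, N m; "finger_gap": opening from 0.0 (shut) to 1.0 (fully open).
Only numpy, scipy, OpenCV 4.12 (cv2) and the standard library are available. Lean on these libraries where they do the work, as an engineer would, in place of code of your own. Each camera call takes 0.05 s, during which the arm holds its last target.

## Working session

There is one attempt and no reset: what is moved stays moved. The work goes in short steps, Python scripts to look and compute and a tool call to move; the robot and the scene stay as the last step left them, time stands still between calls to the robot, and variables do not carry over. Pictures are saved under pics/ and viewed, and the job is handed in when it is done.

Besides the shell and the picture viewer there is one more tool, called after ">>>" by a JSON object that holds its "fn" and its "kwargs", one argument or row to a line. move_arm: Moves the arm, as the interface text tells. Its arguments: {"type":"object","properties":{"deltas":{"type":"array","items":{"type":"array","items":{"type":"number"}}},"force":{"type":"number"}},"required":["deltas"]}

```bash
ls; mkdir -p pics; cat > h.py <<'E'
import numpy as np, cv2, json
from station import manip
def snap(n,f):
    c=manip.get_calibration(n); p,d=manip.snapshot(n)
    cv2.imwrite(f'pics/{f}.png',p[:,:,::-1]); np.savez(f'pics/{f}.npz',p=p,d=d,pose=np.array(c['pose']),v=c['vfov'],cx=c['cx'],cy=c['cy'])
    return c,p,d
class V:
    def __init__(s,f):
        z=np.load(f'pics/{f}.npz'); s.p=z['p'];s.d=z['d'];s.T=z['pose'];s.f=240/np.tan(np.radians(float(z['v']))/2);s.cx=float(z['cx']);s.cy=float(z['cy'])
    def w(s,u,v,dep=None):
        dep=s.d[int(v),int(u)] if dep is None else dep
        return (s.T@np.array([(u-s.cx)/s.f*dep,(v-s.cy)/s.f*dep,dep,1]))[:3]
    def cloud(s):
        v,u=np.mgrid[0:480,0:640]; d=s.d
        P=np.stack([(u-s.cx)/s.f*d,(v-s.cy)/s.f*d,d],-1)
        return P@s.T[:3,:3].T+s.T[:3,3]
    def ray(s,u,v):
        r=s.T[:3,:3]@np.array([(u-s.cx)/s.f,(v-s.cy)/s.f,1]); return s.T[:3,3],r/np.linalg.norm(r)
    def proj(s,X):
        q=np.linalg.inv(s.T)@np.r_[X,1]; return s.cx+s.f*q[0]/q[2],s.cy+s.f*q[1]/q[2]
def tri(a,b):
    (o1,r1),(o2,r2)=a,b
    A=np.stack([r1,-r2],1); t=np.linalg.lstsq(A,o2-o1,rcond=None)[0]
    p,q=o1+t[0]*r1,o2+t[1]*r2; return (p+q)/2,np.linalg.norm(p-q)
E
python3 - <<'E'
from h import *
for n in('scene','top','wrist'):
    c,p,d=snap(n,n+'0'); print(n,c, (d>0).mean())
print(manip.sense())
E
```

```text
pics
scene {'vfov': 46.63624592282177, 'cx': 310.7807520155326, 'cy': 234.43845696222488, 'pose': array([[ 0.33045533,  0.72682363, -0.6021019 ,  1.21373463],
       [ 0.94381633, -0.25233853,  0.21339167, -0.27244297],
       [ 0.0031646 , -0.63879001, -0.76937462,  0.91927124],
       [ 0.        ,  0.        ,  0.        ,  1.        ]])} 0.9959016927083333
top {'vfov': 47.89865366828927, 'cx': 319.00210689945146, 'cy': 235.00011870567874, 'pose': array([[ 0.00304837, -0.9920108 ,  0.12611614,  0.45894105],
       [-0.99995108, -0.0018372 ,  0.0097188 , -0.06646139],
       [-0.00940946, -0.1261396 , -0.99196787,  1.16746128],
       [ 0.        ,  0.        ,  0.        ,  1.        ]])} 0.9958951822916666
wrist {'vfov': 64.52757289184358, 'cx': 321.7814938516129, 'cy': 236.59617933738917, 'pose': array([[ 0.43405127,  0.86816452,  0.2406031 ,  0.20962506],
       [ 0.90088525, -0.41760382, -0.11837575,  0.59223174],
       [-0.00229285,  0.26813693, -0.96337808,  0.37190594],
       [ 0.        ,  0.        ,  0.        ,  1.        ]])} 0.9961490885416666
{'t': 0.15, 'q': array([ 9.42511652e-01,  5.28221549e-01,  1.43363189e+00,  2.77569558e-06,
        1.18140784e+00, -1.78510713e-01]), 'qd': array([ 1.68500833e-05, -4.28613232e-03, -4.08260038e-03,  2.03920335e-04,
       -9.42870288e-04,  1.06258170e-03]), 'tau': array([ 4.82792602e-04, -4.42745841e+01, -1.78276241e+01, -2.25800791e-04,
        5.68735311e-03,  1.19641888e-05]), 'tcp_pos': array([0.27138079, 0.56240473, 0.2415699 ]), 'tool_rot': array([ 2.22996627e-01,  9.74818859e-01, -7.66838532e-04, -3.28685315e-04]), 'force': array([ 0.22535078,  0.54914913, -0.874274  ]), 'ft_torque': array([ 0.02071108,  0.03286775, -0.03901761]), 'finger_gap': 0.9983402153323032}
```

View pics/scene0.png

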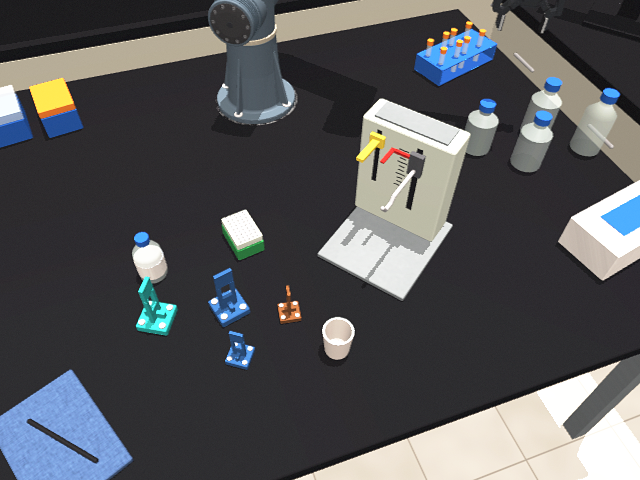

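View pics/top0.png

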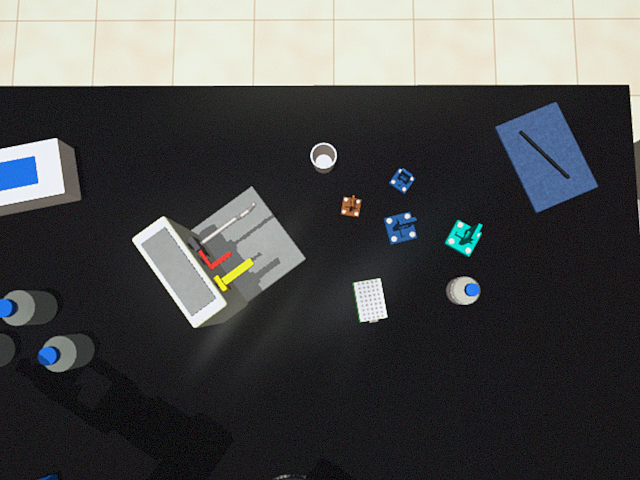

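View pics/wrist0.png

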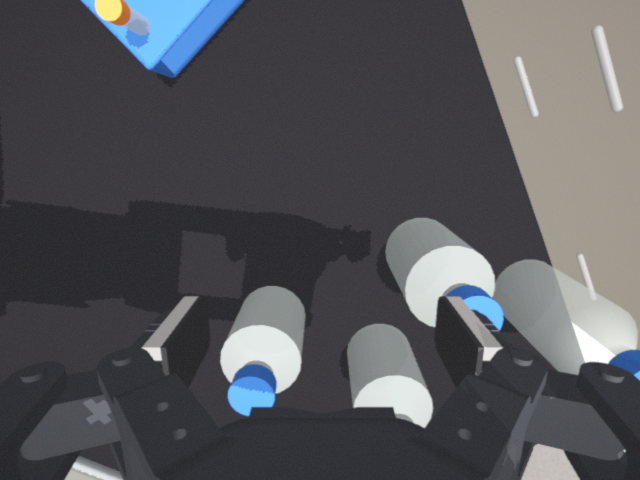

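The top view shows the large blue bracket at about (400,228), the small blue one at (402,180) and the scale at (185,270), with its hook tip at (252,206). The pointer is red at (215,260) and the marker yellow at (240,272). Next I'll measure them.

```bash
cat > m.py <<'E'
from h import *
T,S=V('top0'),V('scene0')
ct,cs=T.cloud(),S.cloud()
hs=lambda p:cv2.cvtColor(p,cv2.COLOR_RGB2HSV).astype(int)
for nm,v,c in(('top',T,ct),('scene',S,cs)):
    h=hs(v.p);H,Sa,Va=h[...,0],h[...,1],h[...,2]
    print(nm,'bench z',np.median(c[...,2][(Va<60)&(abs(c[...,2])<.03)]))
    blue=(abs(H-109)<12)&(Sa>120)&(Va>50)
    yel=(abs(H-28)<7)&(Sa>140)&(Va>90)
    red=((H<6)|(H>174))&(Sa>150)&(Va>80)
    for cn,m in(('blue',blue),('yel',yel),('red',red)):
        n,l,st,ce=cv2.connectedComponentsWithStats(m.astype(np.uint8))
        for i in range(1,n):
            if st[i,4]>40:
                P=c[l==i]; P=P[P[:,2]>-.01]
                print(nm,cn,st[i],ce[i].round(),'med',np.median(P,0).round(3),'min',np.percentile(P,2,axis=0).round(3),'max',np.percentile(P,98,axis=0).round(3))
E
python3 m.py
python3 - <<'E'
from h import *
for n in('top0','scene0'):
    v=V(n)
    for nm,(y0,y1,x0,x1) in {'top0':dict(a=(170,340,120,320),b=(130,320,300,500)),'scene0':dict(a=(90,300,310,480),b=(200,380,120,370))}[n].items():
        im=v.p[y0:y1,x0:x1,::-1]; s=min(800/(x1-x0),600/(y1-y0)); cv2.imwrite(f'pics/{n}{nm}.png',cv2.resize(im,None,fx=s,fy=s,interpolation=cv2.INTER_CUBIC)); print(n,nm,s)
E
```

```text
top bench z 7.445457330790273e-05
top blue [ 495  102  103  111 5777] [547. 158.] med [ 0.776 -0.552  0.013] min [ 0.672 -0.64   0.008] max [ 0.884 -0.46   0.018]
top blue [   0  156   38   35 1010] [ 18. 173.] med [0.725 0.567 0.082] min [0.694 0.529 0.078] max [0.756 0.603 0.086]
top blue [389 168  27  26 340] [402. 180.] med [ 0.723 -0.232  0.014] min [ 0.701 -0.26  -0.001] max [ 0.755 -0.209  0.088]
top blue [383 211  35  34 671] [400. 228.] med [ 0.617 -0.226  0.02 ] min [ 0.589 -0.26   0.001] max [ 0.654 -0.197  0.122]
top blue [465 283  15  13 148] [472. 289.] med [ 0.488 -0.352  0.115] min [ 0.476 -0.365  0.091] max [ 0.498 -0.341  0.118]
top blue [  0 298  17  20 264] [  7. 307.] med [0.451 0.535 0.139] min [0.434 0.524 0.122] max [0.466 0.551 0.143]
top blue [ 37 347  23  19 342] [ 48. 356.] med [0.359 0.456 0.129] min [ 0.343  0.44  -0.002] max [0.375 0.542 0.133]
top blue [ 36 474  22   6  81] [ 49. 477.] med [0.103 0.497 0.005] min [ 0.097  0.483 -0.004] max [0.109 0.527 0.032]
top yel [213 258  41  33 405] [232. 275.] med [0.508 0.097 0.229] min [0.483 0.061 0.012] max 
[... 1267 characters left out ...]
ne blue [ 208  268   42   59 1213] [227. 299.] med [ 0.625 -0.228  0.025] min [ 0.59  -0.26   0.001] max [ 0.654 -0.197  0.121]
scene blue [225 331  30  39 651] [239. 351.] med [ 0.731 -0.235  0.016] min [ 0.706 -0.26   0.001] max [ 0.752 -0.211  0.087]
scene yel [ 29  78  44  35 983] [50. 95.] med [-0.074 -0.499  0.081] min [-0.134 -0.541  0.077] max [-0.019 -0.456  0.084]
scene yel [356 132  30  31 198] [373. 145.] med [0.504 0.109 0.228] min [0.473 0.059 0.184] max [0.537 0.129 0.239]
scene red [380 148  30  16 151] [394. 154.] med [0.537 0.133 0.222] min [0.52  0.099 0.219] max [0.552 0.153 0.226]
top0 a 3.5294117647058822
top0 b 3.1578947368421053
scene0 a 2.857142857142857
scene0 b 3.2
```

View pics/top0a.png

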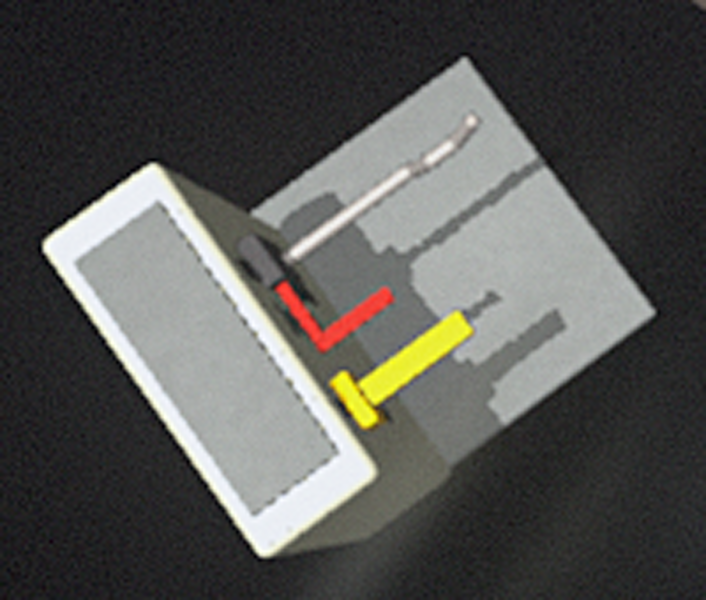

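View pics/top0b.png

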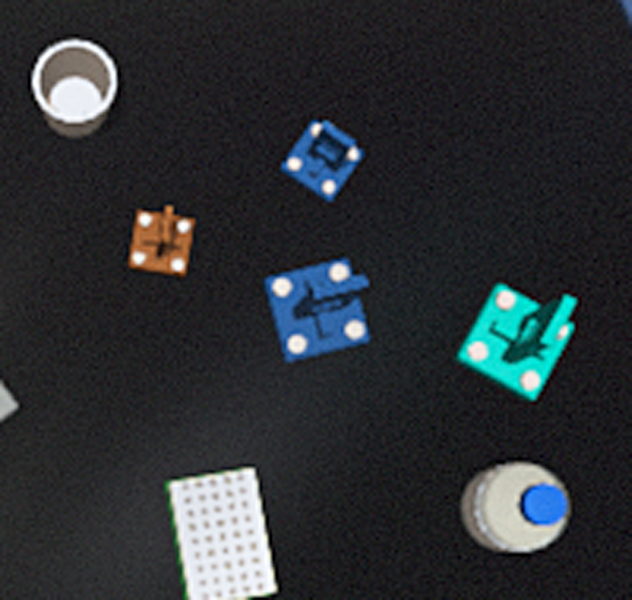

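View pics/scene0a.png

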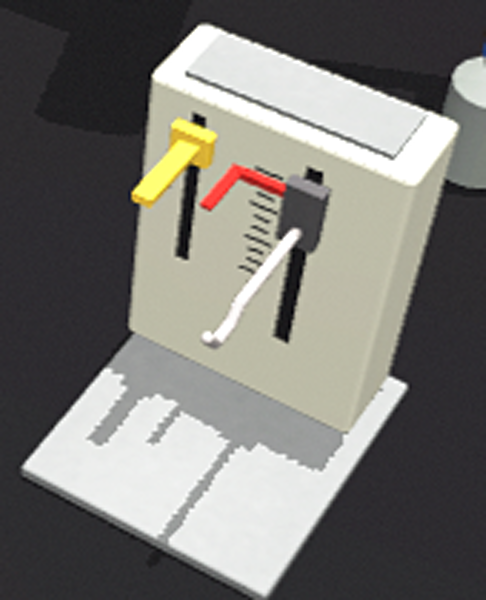

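View pics/scene0b.png

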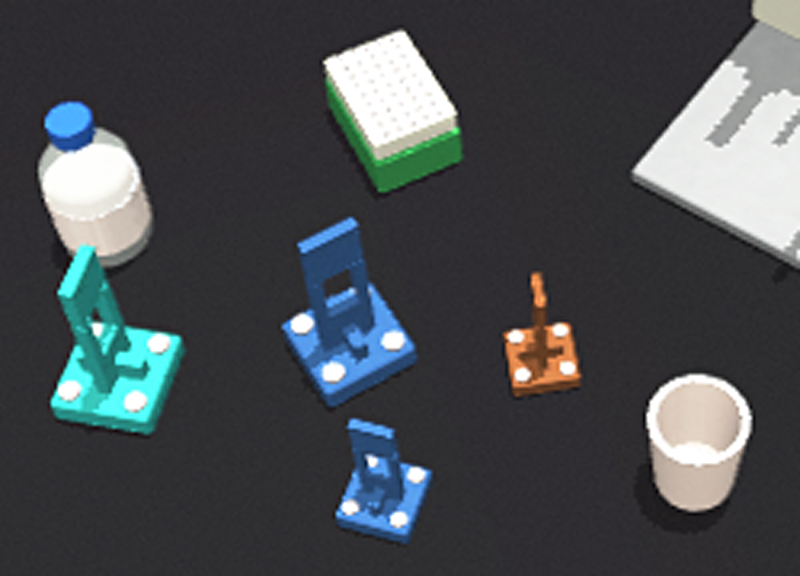

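```bash
cat > m2.py <<'E'
from h import *
T,S=V('top0'),V('scene0')
ct,cs=T.cloud(),S.cloud()
A=np.concatenate([ct.reshape(-1,3),cs.reshape(-1,3)])
# housing top
tp=A[(abs(A[:,2]-.264)<.006)&(A[:,0]>.3)&(A[:,0]<.75)&(A[:,1]>-.05)&(A[:,1]<.4)]
for c,n in((ct,'top'),(cs,'scene')):
    q=c.reshape(-1,3);q=q[(abs(q[:,2]-.264)<.006)&(q[:,0]>.3)&(q[:,0]<.75)&(q[:,1]>-.05)&(q[:,1]<.4)]
    r=cv2.minAreaRect((q[:,:2]*1000).astype(np.float32)); print(n,'housing',r,len(q),np.median(q[:,2]));print(cv2.boxPoints(r))
# front plane via scene cloud: base plate z~.012
q=A[(abs(A[:,2]-.0125)<.004)&(A[:,0]>.35)&(A[:,0]<.8)&(A[:,1]>-.12)&(A[:,1]<.3)]
r=cv2.minAreaRect((q[:,:2]*1000).astype(np.float32));print('plate',r,len(q));print(cv2.boxPoints(r))
# hook arm pts
hk=A[(A[:,2]>.17)&(A[:,2]<.25)&(A[:,0]>.4)&(A[:,0]<.75)&(A[:,1]>-.05)&(A[:,1]<.3)]
np.save('hk.npy',hk)
for c,n in((ct,'top'),(cs,'scene')):
  h=cv2.cvtColor((T if n=='top' else S).p,cv2.COLOR_RGB2HSV)
  m=(abs(c[...,0]-.617)<.06)&(abs(c[...,1]+.228)<.05)&(c[...,2]>.005)
  P=c[m]
  f=P[(P[:,2]<.025)&(P[:,2]>.011)]; r=cv2.minAreaRect((f[:,:2]*1000).astype(np.float32));print(n,'foot',r,np.median(f[:,2]))
  s=P[P[:,2]>.04]; s2=P[P[:,2]>.112]
  print('strap n',len(s),'mean',s.mean(0),'top',s2.mean(0),len(s2),P[:,2].max())
  w,v=np.linalg.eigh(np.cov(s[:,:2].T)); print('dir',v[:,1],np.degrees(np.arctan2(v[1,1],v[0,1])),np.sqrt(w))
E
python3 m2.py
```

```text
top housing ((512.1124877929688, 177.48077392578125), (189.2096710205078, 69.85527038574219), 36.99714660644531) 4423 0.2645713652126924
[[415.5363   148.44542 ]
 [457.5735    92.654434]
 [608.6887   206.51613 ]
 [566.6515   262.30713 ]]
scene housing ((513.7094116210938, 178.58349609375), (189.12774658203125, 73.29365539550781), 37.47266387939453) 2524 0.265264444542927
[[416.3641  150.13698]
 [460.95468  91.96794]
 [611.0547  207.03001]
 [566.4641  265.19904]]
plate ((610.660400390625, 45.774139404296875), (224.30120849609375, 409.3078918457031), 36.96173095703125) 11900
[[ 397.99326   141.8662  ]
 [ 644.10254  -185.18608 ]
 [ 823.3275    -50.317917]
 [ 577.21826   276.73438 ]]
top foot ((620.7332763671875, -230.27935791015625), (60.25278854370117, 60.986785888671875), 14.3431396484375) 0.01848758503051151
strap n 154 mean [ 0.61852886 -0.2280899   0.09695981] top [ 0.62002221 -0.22941903  0.11990821] 77 0.12773711996310788
dir [-0.22594482  0.9741401 ] 103.05844292392787 [0.00241978 0.01074304]
scene foot ((621.4612426757812, -228.3202362060547), (62.582698822021484, 60.375152587890625), 13.855853080749512) 0.018548030610668675
strap n 486 mean [ 0.62293578 -0.22865151  0.08672292] top [ 0.62209268 -0.22861791  0.11877486] 122 0.12355236661615243
dir [-0.22852     0.97353922] 103.2099537009076 [0.00239005 0.0108593 ]
```

```bash
cat > m3.py <<'E'
from h import *
th=np.radians(-52.85); out=np.array([np.cos(th),np.sin(th)]); yh=np.array([out[1],-out[0]])
print('yh',yh)
O=np.array([.5129,.1780])-.03*yh; print('O',O,'seat',O+.145*out,'ptr',O+.085*out+.05*yh,'tab',O+.093*out+.085*yh)
for n in('top0','scene0'):
    v=V(n);c=v.cloud();h=cv2.cvtColor(v.p,cv2.COLOR_RGB2HSV).astype(int)
    o=(c[...,:2]-O)@out; y=(c[...,:2]-O)@yh; z=c[...,2]
    m=(o>.06)&(o<.2)&(abs(y)<.03)&(z>.17)&(z<.26)
    for a in np.arange(.06,.19,.01):
        k=m&(o>=a)&(o<a+.01)
        if k.sum(): print(n,'hook o%.2f y %.4f (%.3f %.3f) zmax %.4f n%d'%(a,y[k].mean(),y[k].min(),y[k].max(),z[k].max(),k.sum()), )
    print('tip o', o[m].max())
    for nm,yc in(('ptr',.05),('tab',.085)):
        k=(o>.06)&(o<.15)&(abs(y-yc)<.012)&(z>.19)&(z<.26)
        print(n,nm,'n',k.sum(),'o max %.4f y %.4f (%.3f..%.3f) z med %.4f'%(o[k].max(),np.median(y[k]),y[k].min(),y[k].max(),np.median(z[k])))
    k=(abs(y)<.1)&(z>.05)&(z<.2)&(o>.02)&(o<.05); print('face o',np.median(o[k]),k.sum())
    k=(o>-.06)&(o<.06)&(z>.26)&(z<.27); print('top o',o[k].min(),o[k].max(),'y',y[k].min(),y[k].max())
E
python3 m3.py
```

```text
yh [-0.79705723 -0.60390378]
O [0.53681172 0.19611711] seat [0.62437777 0.08054382] ptr [0.54829068 0.09817206] tab [0.5252249  0.07065897]
top0 hook o0.06 y 0.0014 (-0.003 0.005) zmax 0.2029 n25
top0 hook o0.07 y 0.0013 (-0.003 0.005) zmax 0.2027 n23
top0 hook o0.08 y 0.0015 (-0.004 0.005) zmax 0.2038 n27
top0 hook o0.09 y 0.0017 (-0.003 0.005) zmax 0.2010 n24
top0 hook o0.10 y 0.0015 (-0.003 0.005) zmax 0.2027 n25
top0 hook o0.11 y 0.0017 (-0.002 0.005) zmax 0.2033 n23
top0 hook o0.12 y 0.0017 (-0.002 0.005) zmax 0.2016 n25
top0 hook o0.13 y 0.0016 (-0.003 0.005) zmax 0.1969 n24
top0 hook o0.14 y 0.0017 (-0.002 0.005) zmax 0.1935 n24
top0 hook o0.15 y 0.0020 (-0.003 0.005) zmax 0.1990 n25
top0 hook o0.16 y 0.0021 (-0.002 0.006) zmax 0.2095 n24
top0 hook o0.17 y 0.0001 (0.000 0.000) zmax 0.2017 n1
tip o 0.17128287893080085
top0 ptr n 65 o max 0.0836 y 0.0511 (0.047..0.055) z med 0.2218
top0 tab n 225 o max 0.1064 y 0.0863 (0.079..0.093) z med 0.2288
face o 0.0348550028303538 409
top o -0.033889015029342766 0.03441701224961275 y -0.06280851024909978 0.12463953287322399
scene0 hook o0
[... 267 characters left out ...]
ax 0.2020 n18
scene0 hook o0.11 y -0.0006 (-0.004 0.004) zmax 0.2015 n18
scene0 hook o0.12 y -0.0008 (-0.004 0.004) zmax 0.2024 n28
scene0 hook o0.13 y -0.0001 (-0.005 0.004) zmax 0.1968 n26
scene0 hook o0.14 y -0.0011 (-0.004 0.002) zmax 0.1924 n21
scene0 hook o0.15 y -0.0018 (-0.004 0.001) zmax 0.1913 n7
scene0 hook o0.16 y -0.0011 (-0.004 0.003) zmax 0.2070 n24
scene0 hook o0.17 y -0.0005 (-0.002 0.002) zmax 0.2053 n4
tip o 0.1711162578105507
scene0 ptr n 47 o max 0.0832 y 0.0497 (0.045..0.055) z med 0.2216
scene0 tab n 171 o max 0.1065 y 0.0837 (0.077..0.092) z med 0.2288
face o 0.0333664357319636 3970
top o -0.05977437483341953 0.036459920793152 y -0.06560015322002165 0.5668473956592294
```

```bash
cat > go.py <<'E'
import sys
from h import *
from scipy.spatial.transform import Rotation as R
# go.py x y z yawdeg [ncalls]
def go(x,y,z,yaw):
    s=manip.sense(); r=R.from_quat(s['tool_rot']); M=r.as_matrix()
    d=M.T@(np.array([x,y,z])-s['tcp_pos'])/.4
    cy=np.arctan2(M[1,0],M[0,0]); t=-(np.radians(yaw)-cy); 
    q=s['q']; 
    print('t %.2f tcp %s yaw %.2f gap %.3f F %s q6 %.2f tilt %s'%(s['t'],s['tcp_pos'].round(4),np.degrees(cy),s['finger_gap'],s['force'].round(2),q[5],M[:2,2].round(4)))
    print('delta',d.round(4),'twist',round(t/.5,4),'wrapped',round(((t+np.pi)%(2*np.pi)-np.pi)/.5,4))
if __name__=='__main__': go(*map(float,sys.argv[1:5]))
E
python3 go.py .6215 -.229 .38 13.5; python3 go.py .32 .46 .38 130
```

```text
t 0.15 tcp [0.2714 0.5624 0.2416] yaw 154.23 gap 0.998 F [ 0.23  0.55 -0.87] q6 -0.18 tilt [-0.001  -0.0013]
delta [-1.6483 -1.4018 -0.3443] twist 4.9124 wrapped 4.9124
t 0.15 tcp [0.2714 0.5624 0.2416] yaw 154.23 gap 0.998 F [ 0.23  0.55 -0.87] q6 -0.18 tilt [-0.001  -0.0013]
delta [-0.2207 -0.1783 -0.3458] twist 0.8458 wrapped 0.8458
```

>>> {"fn": "move_arm", "kwargs": {
  "deltas": [
    [-0.02, -0.02, -0.06, 0.12, 100],
    [-0.05, -0.04, -0.12, 0.25, 100],
    [-0.08, -0.07, -0.18, 0.38, 100],
    [-0.11, -0.09, -0.23, 0.5, 100],
    [-0.14, -0.12, -0.28, 0.63, 100],
    [-0.17, -0.14, -0.32, 0.76, 100],
    [-0.2, -0.16, -0.34, 0.88, 100],
    [-0.22, -0.18, -0.35, 1.0, 100]
  ]
}}

```text
t: 0.82
tcp_pos: [0.3207, 0.4592, 0.384]
tool_rot: [0.459, 0.889, 0.001, 0.001]
force: [-0.2, -0.4, -0.4]
finger_gap: 1.002
```

```bash
python3 go.py .6215 -.229 .38 13.5
```

```text
t 0.82 tcp [0.3207 0.4592 0.384 ] yaw 125.38 gap 1.002 F [-0.19 -0.38 -0.38] q6 0.14 tilt [0.0025 0.0018]
delta [-1.8383 -0.383   0.0087] twist 3.9052 wrapped 3.9052
```

>>> {"fn": "move_arm", "kwargs": {
  "deltas": [
    [-0.06, -0.01, 0, 0.12, 100],
    [-0.13, -0.02, 0, 0.25, 100],
    [-0.2, -0.04, 0, 0.38, 100],
    [-0.28, -0.06, 0, 0.5, 100],
    [-0.36, -0.07, 0, 0.63, 100],
    [-0.44, -0.09, 0, 0.76, 100],
    [-0.52, -0.1, 0, 0.88, 100],
    [-0.6, -0.12, 0, 1.0, 100]
  ]
}}

```text
t: 1.48
tcp_pos: [0.4208, 0.2353, 0.3822]
tool_rot: [0.664, 0.748, 0.0, 0.0]
force: [0.4, 0.3, -0.5]
finger_gap: 0.997
```

```bash
python3 go.py .6215 -.229 .38 13.5
```

```text
t 1.48 tcp [0.4208 0.2353 0.3822] yaw 96.78 gap 0.997 F [ 0.41  0.33 -0.47] q6 0.16 tilt [0.0002 0.0001]
delta [-1.2117  0.3614  0.0054] twist 2.9069 wrapped 2.9069
```

>>> {"fn": "move_arm", "kwargs": {
  "deltas": [
    [-0.06, 0.02, 0, 0.12, 100],
    [-0.13, 0.04, 0, 0.25, 100],
    [-0.2, 0.06, 0, 0.38, 100],
    [-0.28, 0.08, 0, 0.5, 100],
    [-0.36, 0.11, 0, 0.63, 100],
    [-0.44, 0.13, 0, 0.76, 100],
    [-0.52, 0.16, 0, 0.88, 100],
    [-0.6, 0.18, 0, 1.0, 100]
  ]
}}

```text
t: 2.15
tcp_pos: [0.5213, 0.0055, 0.3821]
tool_rot: [0.829, 0.56, 0.0, -0.0]
force: [0.2, 1.0, -0.1]
finger_gap: 1.003
```

```bash
python3 go.py .6215 -.229 .26 13.5
```

```text
t 2.15 tcp [0.5213 0.0055 0.3821] yaw 68.10 gap 1.003 F [ 0.23  0.97 -0.07] q6 0.18 tilt [-0.      0.0002]
delta [-0.4505  0.4511  0.305 ] twist 1.9061 wrapped 1.9061
```

>>> {"fn": "move_arm", "kwargs": {
  "deltas": [
    [-0.06, 0.06, 0.0, 0.12, 100],
    [-0.12, 0.12, 0.02, 0.25, 100],
    [-0.19, 0.19, 0.06, 0.38, 100],
    [-0.26, 0.26, 0.12, 0.5, 100],
    [-0.33, 0.33, 0.18, 0.63, 100],
    [-0.39, 0.39, 0.24, 0.76, 100],
    [-0.43, 0.43, 0.29, 0.88, 100],
    [-0.45, 0.45, 0.3, 1.0, 100]
  ]
}}

```text
t: 2.82
tcp_pos: [0.6201, -0.2302, 0.2562]
tool_rot: [0.942, 0.336, -0.003, -0.002]
force: [0.9, 0.3, -0.1]
finger_gap: 0.996
```

>>> {"fn": "move_arm", "kwargs": {
  "deltas": [
    [0, 0, 0, 0.12, 100],
    [0, 0, 0, 0.25, 100],
    [0, 0, 0, 0.38, 100],
    [0, 0, 0, 0.5, 100],
    [0, 0, 0, 0.63, 100],
    [0, 0, 0, 0.75, 100],
    [0, 0, 0, 0.86, 100],
    [0, 0, 0, 0.91, 100]
  ]
}}

```text
t: 3.48
tcp_pos: [0.6211, -0.2266, 0.2618]
tool_rot: [0.993, 0.117, -0.0, -0.0]
force: [0.4, 0.5, 0.0]
finger_gap: 1.002
```

```bash
python3 -c "
from h import *
snap('wrist','w1')"; python3 go.py .6215 -.229 .096 13.5
```

```text
t 3.53 tcp [ 0.6211 -0.2266  0.2619] yaw 13.47 gap 0.999 F [0.97 0.18 0.15] q6 0.82 tilt [-0.0008  0.0004]
delta [-1.000e-04  6.200e-03  4.146e-01] twist -0.0009 wrapped -0.0009
```

View pics/w1.png

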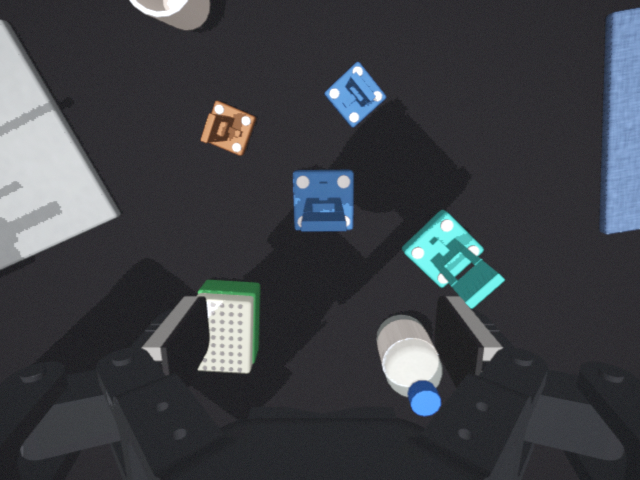

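```bash
python3 - <<'E'
from h import *
v=V('w1');c=v.cloud()
print(v.proj([.6215,-.229,.12]))
m=(abs(c[...,0]-.62)<.05)&(abs(c[...,1]+.228)<.045)&(c[...,2]>.008)&(c[...,2]<.13)
v_,u_=np.nonzero(m);print(u_.min(),u_.max(),v_.min(),v_.max())
P=c[m]
f=P[(P[:,2]<.025)];r=cv2.minAreaRect((f[:,:2]*1000).astype(np.float32));print('foot',r,np.median(f[:,2]))
s=P[P[:,2]>.112];r=cv2.minAreaRect((s[:,:2]*1000).astype(np.float32));print('top',r,s.mean(0),len(s),s[:,2].max())
# others near
for n in('top0','w1'):
    c=V(n).cloud().reshape(-1,3)
    ax=np.array([np.cos(np.radians(13.5)),np.sin(np.radians(13.5))]);ay=np.array([-ax[1],ax[0]])
    d=c[:,:2]-[.6215,-.229];a=d@ax;b=d@ay
    for lim in(.02,.06):
      k=(abs(a)<lim)&(abs(b)<.12)&(abs(b)>.03)&(c[:,2]>.01)&(c[:,2]<.17);print(n,lim,k.sum(),[(b[k&s_].min().round(3),b[k&s_].max().round(3),c[k&s_,2].max().round(3)) for s_ in(b>0,b<0) if (k&s_).any()])
E
```

```text
(np.float64(325.38425449548146), np.float64(225.41876125756974))
293 352 170 231
foot ((620.5533447265625, -227.2219696044922), (60.03091812133789, 59.68806838989258), 14.360990524291992) 0.016833979243223857
top ((620.7347412109375, -227.45677185058594), (8.197198867797852, 33.05348205566406), 14.440621376037598) [ 0.62134828 -0.22733769  0.11822823] 533 0.12057487688800334
top0 0.02 5 [(np.float64(-0.12), np.float64(-0.031), np.float64(0.017))]
top0 0.06 339 [(np.float64(0.074), np.float64(0.116), np.float64(0.083)), (np.float64(-0.12), np.float64(-0.03), np.float64(0.121))]
w1 0.02 106 [(np.float64(0.03), np.float64(0.032), np.float64(0.018)), (np.float64(-0.12), np.float64(-0.114), np.float64(0.018))]
w1 0.06 2117 [(np.float64(0.03), np.float64(0.113), np.float64(0.081)), (np.float64(-0.12), np.float64(-0.083), np.float64(0.121))]
```

>>> {"fn": "move_arm", "kwargs": {
  "deltas": [
    [0, 0.003, 0.04, -0.02, 100],
    [0, 0.003, 0.11, -0.02, 100],
    [0, 0.003, 0.18, -0.02, 100],
    [0, 0.003, 0.25, -0.02, 100],
    [0, 0.003, 0.31, -0.02, 100],
    [0, 0.003, 0.36, -0.02, 100],
    [0, 0.003, 0.4, -0.02, 100],
    [0, 0.003, 0.42, -0.02, 100]
  ]
}}

```text
t: 4.2
tcp_pos: [0.6201, -0.2272, 0.0915]
tool_rot: [0.992, 0.124, -0.002, -0.001]
force: [-0.7, 0.5, 0.1]
finger_gap: 0.999
```

```bash
python3 -c "
from h import *
snap('wrist','w2')"; python3 go.py .621 -.228 .094 14
```

```text
t 4.25 tcp [ 0.6199 -0.227   0.0909] yaw 14.17 gap 0.999 F [ 0.17  0.53 -0.7 ] q6 0.80 tilt [-0.0049  0.0028]
delta [ 0.0021  0.003  -0.0077] twist 0.006 wrapped 0.006
```

View pics/w2.png

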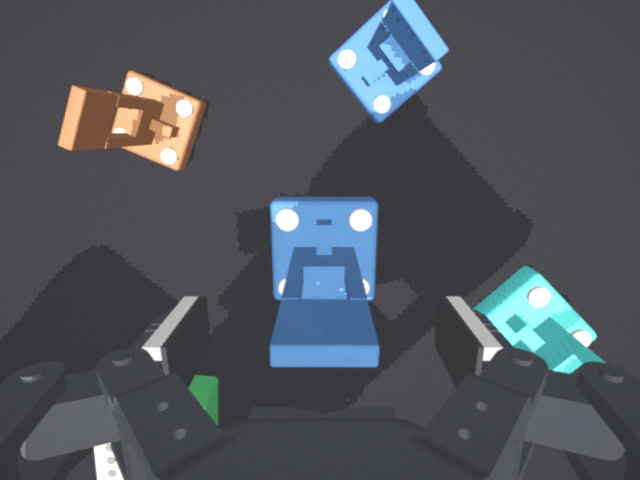

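The strap top is centred between the pads, at (324,340), so I'll close on it.

>>> {"fn": "move_arm", "kwargs": {
  "deltas": [
    [0.002, 0.002, 0, 0, 70],
    [0.002, 0.002, 0, 0, 50],
    [0.002, 0.002, 0, 0, 35],
    [0.002, 0.002, 0, 0, 30],
    [0.002, 0.002, 0, 0, 25],
    [0.002, 0.002, 0, 0, 25],
    [0.002, 0.002, 0, 0, 25],
    [0.002, 0.002, 0, 0, 25]
  ],
  "force": 60
}}

```text
t: 4.92
tcp_pos: [0.6231, -0.2282, 0.0958]
tool_rot: [0.992, 0.123, 0.001, 0.0]
force: [-1.4, 3.1, 6.4]
finger_gap: 0.39
```

```bash
python3 -c "
from h import *
snap('wrist','w3')"; python3 go.py .621 -.228 .20 14
```

```text
t 4.97 tcp [ 0.6231 -0.2282  0.0959] yaw 14.15 gap 0.387 F [-0.46  2.54  6.55] q6 0.80 tilt [ 0.0016 -0.0002]
delta [-0.0046 -0.0015 -0.2604] twist 0.0051 wrapped 0.0051
```

View pics/w3.png

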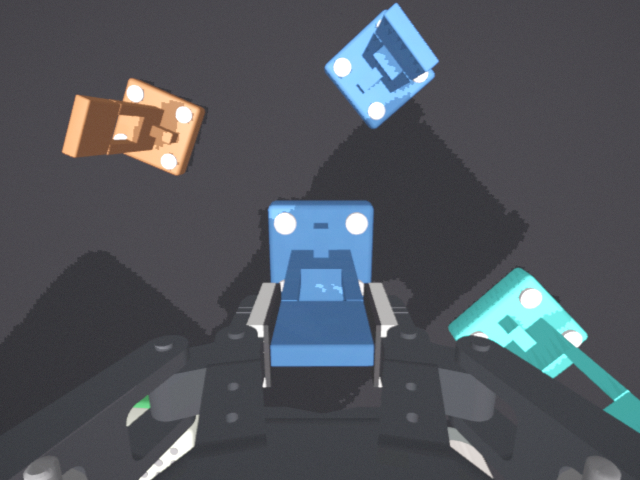

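>>> {"fn": "move_arm", "kwargs": {
  "deltas": [
    [0, 0, -0.005, 0, 25],
    [0, 0, -0.02, 0, 25],
    [0, 0, -0.05, 0, 25],
    [0, 0, -0.1, 0, 25],
    [0, 0, -0.16, 0, 25],
    [0, 0, -0.22, 0, 25],
    [0, 0, -0.27, 0, 25],
    [0, 0, -0.31, 0, 25]
  ]
}}

```text
t: 5.63
tcp_pos: [0.6224, -0.2287, 0.22]
tool_rot: [0.992, 0.123, 0.0, 0.0]
force: [0.0, -0.3, -8.7]
finger_gap: 0.383
```

```bash
python3 go.py .67 .0205 .222 -52.85
```

```text
t 5.63 tcp [ 0.6224 -0.2287  0.22  ] yaw 14.13 gap 0.383 F [ 0.04 -0.27 -8.7 ] q6 0.80 tilt [ 0.0004 -0.0005]
delta [ 0.2675 -0.5751 -0.0054] twist 2.3381 wrapped 2.3381
```

>>> {"fn": "move_arm", "kwargs": {
  "deltas": [
    [0.01, -0.01, -0.01, 0.06, 25],
    [0.02, -0.04, -0.02, 0.16, 25],
    [0.04, -0.08, -0.02, 0.27, 25],
    [0.06, -0.13, -0.02, 0.38, 25],
    [0.08, -0.17, -0.02, 0.5, 25],
    [0.1, -0.21, -0.02, 0.6, 25],
    [0.12, -0.25, -0.02, 0.7, 25],
    [0.13, -0.29, -0.02, 0.8, 25]
  ]
}}

```text
t: 6.3
tcp_pos: [0.6446, -0.1023, 0.2258]
tool_rot: [0.997, -0.078, -0.0, -0.0]
force: [0.9, -0.1, -9.0]
finger_gap: 0.387
```

```bash
python3 go.py .67 .0205 .222 -52.85
```

```text
t 6.30 tcp [ 0.6446 -0.1023  0.2258] yaw -8.92 gap 0.387 F [ 0.85 -0.08 -8.97] q6 1.40 tilt [-0.0007  0.0004]
delta [ 0.0151 -0.3132  0.0096] twist 1.5335 wrapped 1.5335
```

>>> {"fn": "move_arm", "kwargs": {
  "deltas": [
    [0, -0.03, 0, 0.1, 25],
    [0, -0.06, 0, 0.2, 25],
    [0.01, -0.1, 0, 0.32, 25],
    [0.01, -0.14, 0, 0.44, 25],
    [0.01, -0.18, 0, 0.56, 25],
    [0.01, -0.21, 0, 0.66, 25],
    [0.01, -0.23, 0, 0.74, 25],
    [0.01, -0.24, 0, 0.8, 25]
  ]
}}

```text
t: 6.97
tcp_pos: [0.6622, -0.0074, 0.2255]
tool_rot: [0.962, -0.273, -0.001, -0.0]
force: [0.5, -0.8, -9.4]
finger_gap: 0.387
```

```bash
python3 go.py .67 .0205 .222 -52.85
```

```text
t 6.97 tcp [ 0.6622 -0.0074  0.2255] yaw -31.73 gap 0.387 F [ 0.46 -0.79 -9.36] q6 1.94 tilt [-0.0028  0.0011]
delta [-0.0201 -0.0695  0.0088] twist 0.7372 wrapped 0.7372
```

>>> {"fn": "move_arm", "kwargs": {
  "deltas": [
    [0, -0.01, 0, 0.08, 25],
    [-0.01, -0.02, 0, 0.2, 25],
    [-0.01, -0.04, 0, 0.34, 25],
    [-0.015, -0.05, 0, 0.48, 25],
    [-0.02, -0.06, 0, 0.6, 25],
    [-0.02, -0.07, 0, 0.68, 25],
    [-0.02, -0.07, 0, 0.72, 25],
    [-0.02, -0.07, 0, 0.74, 25]
  ]
}}

```text
t: 7.63
tcp_pos: [0.6704, 0.0189, 0.2257]
tool_rot: [0.895, -0.445, -0.001, 0.001]
force: [-1.0, -1.4, -8.9]
finger_gap: 0.388
```

>>> {"fn": "move_arm", "kwargs": {
  "deltas": [
    [0, 0, 0, 0, 25],
    [0, 0, 0, 0, 25],
    [0, 0, 0, 0, 25],
    [0, 0, 0, 0, 25],
    [0, 0, 0, 0, 25],
    [0, 0, 0, 0, 25],
    [0, 0, 0, 0, 25],
    [0, 0, 0, 0, 25]
  ]
}}

```text
t: 8.3
tcp_pos: [0.6712, 0.0189, 0.2263]
tool_rot: [0.895, -0.445, 0.0, 0.0]
force: [0.3, 0.1, -8.3]
finger_gap: 0.384
```

```bash
python3 - <<'E'
from h import *
snap('scene','s1');snap('top','t1');snap('wrist','w4')
v=V('s1');im=v.p[80:330,300:500,::-1];cv2.imwrite('pics/s1c.png',cv2.resize(im,None,fx=2.4,fy=2.4,interpolation=cv2.INTER_CUBIC))
E
python3 go.py .67 .0205 .222 -52.85
```

```text
t 8.45 tcp [0.6712 0.019  0.2263] yaw -52.89 gap 0.385 F [ 0.47  0.05 -9.13] q6 2.36 tilt [-0. -0.]
delta [-0.0048  0.      0.0108] twist -0.0015 wrapped -0.0015
```

View pics/s1c.png

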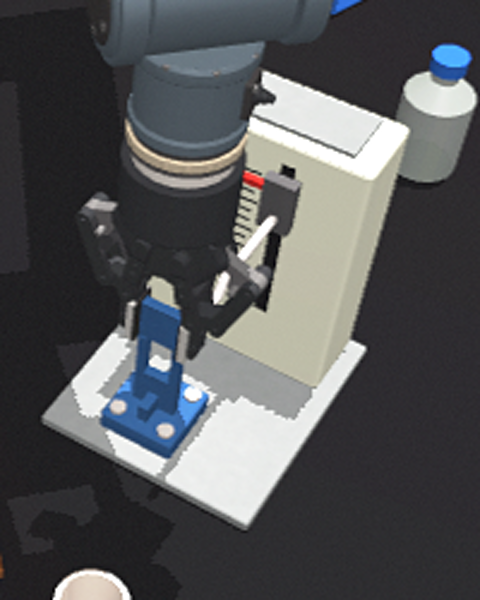

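View pics/w4.png

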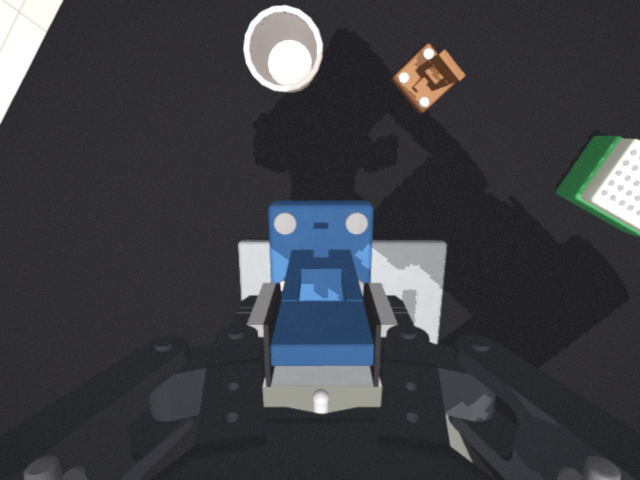

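View pics/t1.png

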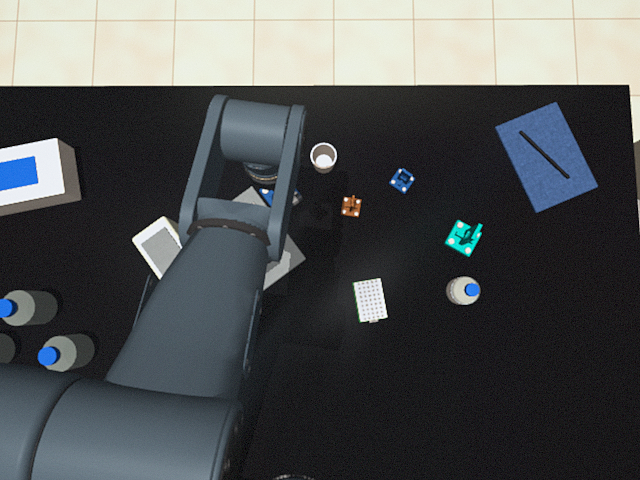

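```bash
python3 - <<'E'
from h import *
th=np.radians(-52.85); out=np.array([np.cos(th),np.sin(th)]); yh=np.array([out[1],-out[0]]);O=np.array([.53681,.19612])
for n in('s1','w4'):
    v=V(n);c=v.cloud();h=cv2.cvtColor(v.p,cv2.COLOR_RGB2HSV).astype(int)
    m=(abs(h[...,0]-109)<12)&(h[...,1]>120)&(h[...,2]>40)
    o=(c[...,:2]-O)@out; y=(c[...,:2]-O)@yh; z=c[...,2]
    m&=(o>.15)&(o<.27)&(abs(y)<.05)&(z>.05)
    print(n,m.sum(),'z',np.percentile(z[m],[1,50,99]).round(4))
    ft=m&(z<.18)&(z>.135); s=m&(z>.19)
    print('foot top z',np.median(z[m&(z<.16)]),'o',o[m&(z<.16)].min(),o[m&(z<.16)].max(),'y',y[m&(z<.16)].min(),y[m&(z<.16)].max())
    k=m&(z>.175); print('strap o',np.percentile(o[k],[2,50,98]).round(4),'y',np.percentile(y[k],[2,50,98]).round(4),'mean y',y[k].mean())
    # eye hole: column along middle
    if n=='s1':
        k=m&(abs(y-y[s].mean())<.006)&(z>.15); print('mid z hist',np.histogram(z[k],bins=np.arange(.15,.27,.006)))
v=V('t1');c=v.cloud(); k=(c[...,2]>.27)&(abs(c[...,0]-.5)<.1)&(abs(c[...,1]-.17)<.12);print('arm above housing zmin',c[...,2][k].min(),np.percentile(c[...,2][k],5))
s=manip.sense();print(s['tcp_pos'],(s['tcp_pos'][:2]-O)@out,(s['tcp_pos'][:2]-O)@yh)
E
```

```text
s1 1264 z [0.1371 0.158  0.2517]
foot top z 0.14864230418844404 o 0.19030103450484068 0.2524821011739716 y -0.030446824753228796 0.028345557654751042
strap o [0.2172 0.2241 0.2265] y [-0.0163  0.0027  0.0166] mean y 0.0016974444783628537
mid z hist (array([25, 19, 43, 15, 23, 19,  0,  0,  0,  0,  0,  8, 16, 15, 15, 19, 32,
        3,  0,  0]), array([0.15 , 0.156, 0.162, 0.168, 0.174, 0.18 , 0.186, 0.192, 0.198,
       0.204, 0.21 , 0.216, 0.222, 0.228, 0.234, 0.24 , 0.246, 0.252,
       0.258, 0.264, 0.27 ]))
w4 14943 z [0.1385 0.1796 0.2502]
foot top z 0.14727795568311797 o 0.19115124558916785 0.2503228254874757 y -0.030351054922255705 0.029588064307937596
strap o [0.2171 0.2239 0.2246] y [-0.0156  0.0005  0.0163] mean y 0.00033543904229583007
arm above housing zmin 0.2700049857346464 0.5859705524384731
[0.67116498 0.01898205 0.22631933] 0.2223265642226604 -0.00011433491794660133
```

>>> {"fn": "move_arm", "kwargs": {
  "deltas": [
    [0, 0, 0.004, 0, 25],
    [-0.005, 0, 0.01, 0, 25],
    [-0.01, 0, 0.01, 0, 25],
    [-0.02, 0, 0.01, 0, 25],
    [-0.035, 0, 0.01, 0, 25],
    [-0.05, 0, 0.01, 0, 25],
    [-0.06, 0, 0.01, 0, 25],
    [-0.068, 0, 0.01, 0, 25]
  ]
}}

```text
t: 9.12
tcp_pos: [0.6541, 0.0415, 0.2224]
tool_rot: [0.895, -0.445, -0.0, -0.0]
force: [0.1, -0.7, -9.5]
finger_gap: 0.387
```

```bash
python3 go.py .6244 .0805 .222 -52.85
```

```text
t 9.12 tcp [0.6541 0.0415 0.2224] yaw -52.86 gap 0.387 F [ 0.12 -0.66 -9.45] q6 2.39 tilt [-0.0004  0.0002]
delta [-0.1225  0.0004  0.0011] twist -0.0004 wrapped -0.0004
```

>>> {"fn": "move_arm", "kwargs": {
  "deltas": [
    [-0.015, 0, 0, 0, 25],
    [-0.03, 0, 0, 0, 25],
    [-0.047, 0, 0, 0, 25],
    [-0.064, 0, 0, 0, 25],
    [-0.081, 0, 0, 0, 25],
    [-0.098, 0, 0, 0, 25],
    [-0.112, 0, 0, 0, 25],
    [-0.121, 0, 0, 0, 25]
  ]
}}

```text
t: 9.78
tcp_pos: [0.6248, 0.0802, 0.2223]
tool_rot: [0.895, -0.445, -0.0, -0.0]
force: [-0.4, 0.4, -8.7]
finger_gap: 0.388
```

```bash
python3 - <<'E'
from h import *
snap('scene','s2')
v=V('s2');im=v.p[80:330,300:500,::-1];cv2.imwrite('pics/s2c.png',cv2.resize(im,None,fx=2.4,fy=2.4,interpolation=cv2.INTER_CUBIC))
E
python3 go.py .6244 .0805 .222 -52.85
```

```text
t 9.83 tcp [0.6244 0.0806 0.2223] yaw -52.85 gap 0.391 F [-1.32  0.81 -8.9 ] q6 2.44 tilt [-0.0012  0.0008]
delta [0.0002 0.0002 0.0008] twist 0.0 wrapped 0.0
```

View pics/s2c.png

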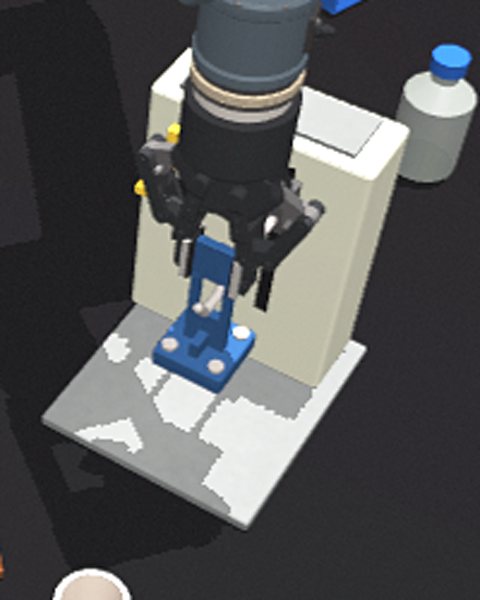

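The hook tip shows through the eye at crop (205,308). Next I'll lower at 2 cm/s.

>>> {"fn": "move_arm", "kwargs": {
  "deltas": [
    [0, 0, 0.003, 0, 25],
    [0, 0, 0.007, 0, 25],
    [0, 0, 0.011, 0, 25],
    [0, 0, 0.015, 0, 25],
    [0, 0, 0.019, 0, 25],
    [0, 0, 0.023, 0, 25],
    [0, 0, 0.027, 0, 25],
    [0, 0, 0.031, 0, 25]
  ]
}}

```text
t: 10.5
tcp_pos: [0.6256, 0.0792, 0.2097]
tool_rot: [0.895, -0.445, -0.0, 0.0]
force: [-0.2, 0.7, -8.9]
finger_gap: 0.384
```

>>> {"fn": "move_arm", "kwargs": {
  "deltas": [
    [0, 0, 0.004, 0, 25],
    [0, 0, 0.008, 0, 25],
    [0, 0, 0.012, 0, 25],
    [0, 0, 0.016, 0, 25],
    [0, 0, 0.02, 0, 25],
    [0, 0, 0.024, 0, 25],
    [0, 0, 0.028, 0, 25],
    [0, 0, 0.032, 0, 25]
  ]
}}

```text
t: 11.17
tcp_pos: [0.6256, 0.0793, 0.197]
tool_rot: [0.895, -0.445, 0.0, -0.0]
force: [-0.4, 0.2, -9.4]
finger_gap: 0.385
```

>>> {"fn": "move_arm", "kwargs": {
  "deltas": [
    [0, 0, 0.004, 0, 25],
    [0, 0, 0.008, 0, 25],
    [0, 0, 0.012, 0, 25],
    [0, 0, 0.016, 0, 25],
    [0, 0, 0.02, 0, 25],
    [0, 0, 0.024, 0, 25],
    [0, 0, 0.028, 0, 25],
    [0, 0, 0.032, 0, 25]
  ]
}}

```text
t: 11.83
tcp_pos: [0.6256, 0.0793, 0.1843]
tool_rot: [0.895, -0.445, 0.0, -0.0]
force: [-1.4, -0.5, -6.0]
finger_gap: 0.389
```

```bash
python3 - <<'E'
from h import *
snap('scene','s3')
v=V('s3');im=v.p[80:330,300:500,::-1];cv2.imwrite('pics/s3c.png',cv2.resize(im,None,fx=2.4,fy=2.4,interpolation=cv2.INTER_CUBIC))
E
python3 go.py .6244 .0805 .12 -52.85
```

```text
t 11.88 tcp [0.6256 0.0792 0.184 ] yaw -52.90 gap 0.385 F [-0.76 -0.69 -6.68] q6 2.44 tilt [-0.  0.]
delta [-0.0042  0.0004  0.1599] twist -0.0017 wrapped -0.0017
```

View pics/s3c.png

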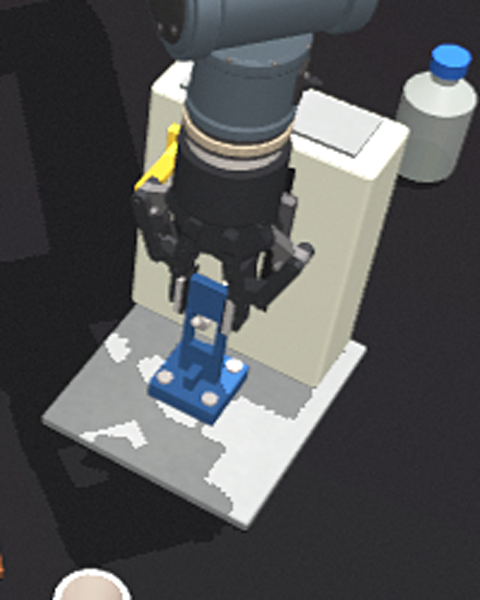

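>>> {"fn": "move_arm", "kwargs": {
  "deltas": [
    [0, 0, 0.004, 0, 25],
    [0, 0, 0.008, 0, 25],
    [0, 0, 0.012, 0, 25],
    [0, 0, 0.016, 0, 25],
    [0, 0, 0.02, 0, 25],
    [0, 0, 0.024, 0, 25],
    [0, 0, 0.028, 0, 25],
    [0, 0, 0.032, 0, 25]
  ]
}}

```text
t: 12.55
tcp_pos: [0.6257, 0.0793, 0.1715]
tool_rot: [0.895, -0.445, 0.0, -0.0]
force: [-0.7, 0.0, -5.4]
finger_gap: 0.384
```

>>> {"fn": "move_arm", "kwargs": {
  "deltas": [
    [0, 0, 0.004, 0, 25],
    [0, 0, 0.008, 0, 25],
    [0, 0, 0.012, 0, 25],
    [0, 0, 0.016, 0, 25],
    [0, 0, 0.02, 0, 25],
    [0, 0, 0.024, 0, 25],
    [0, 0, 0.028, 0, 25],
    [0, 0, 0.032, 0, 25]
  ]
}}

```text
t: 13.22
tcp_pos: [0.6257, 0.0793, 0.1587]
tool_rot: [0.895, -0.445, 0.0, -0.0]
force: [-0.2, 0.0, -5.2]
finger_gap: 0.387
```

>>> {"fn": "move_arm", "kwargs": {
  "deltas": [
    [0, 0, 0.004, 0, 25],
    [0, 0, 0.008, 0, 25],
    [0, 0, 0.012, 0, 25],
    [0, 0, 0.016, 0, 25],
    [0, 0, 0.02, 0, 25],
    [0, 0, 0.024, 0, 25],
    [0, 0, 0.028, 0, 25],
    [0, 0, 0.032, 0, 25]
  ]
}}

```text
t: 13.88
tcp_pos: [0.6257, 0.0793, 0.1459]
tool_rot: [0.895, -0.445, 0.0, -0.0]
force: [-0.4, 0.9, -2.7]
finger_gap: 0.39
```

```bash
python3 - <<'E'
from h import *
snap('scene','s4')
v=V('s4');im=v.p[80:330,300:500,::-1];cv2.imwrite('pics/s4c.png',cv2.resize(im,None,fx=2.4,fy=2.4,interpolation=cv2.INTER_CUBIC))
E
python3 go.py .6244 .0805 .12 -52.85
```

```text
t 13.93 tcp [0.6257 0.0793 0.1456] yaw -52.90 gap 0.387 F [-0.47  0.44 -3.27] q6 2.44 tilt [0.0002 0.    ]
delta [-0.0044  0.0007  0.064 ] twist -0.0016 wrapped -0.0016
```

View pics/s4c.png

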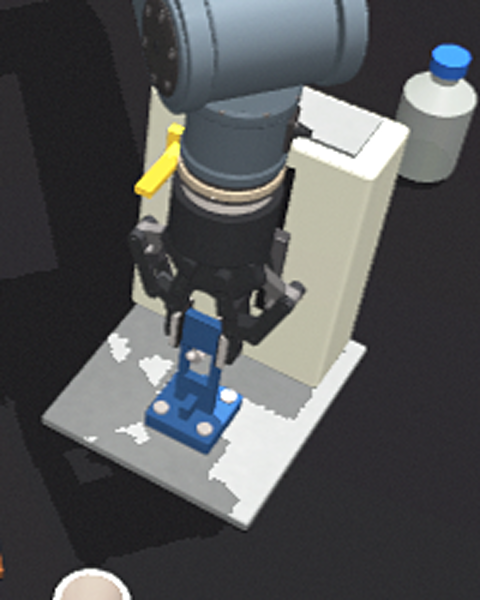

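>>> {"fn": "move_arm", "kwargs": {
  "deltas": [
    [0, 0, 0.004, 0, 25],
    [0, 0, 0.008, 0, 25],
    [0, 0, 0.012, 0, 25],
    [0, 0, 0.016, 0, 25],
    [0, 0, 0.02, 0, 25],
    [0, 0, 0.024, 0, 25],
    [0, 0, 0.028, 0, 25],
    [0, 0, 0.032, 0, 25]
  ]
}}

```text
t: 14.6
tcp_pos: [0.6257, 0.0792, 0.1331]
tool_rot: [0.895, -0.445, 0.0, -0.0]
force: [-0.4, 0.6, -1.5]
finger_gap: 0.385
```

>>> {"fn": "move_arm", "kwargs": {
  "deltas": [
    [0, 0, 0.004, 0, 25],
    [0, 0, 0.008, 0, 25],
    [0, 0, 0.011, 0, 25],
    [0, 0, 0.014, 0, 25],
    [0, 0, 0.016, 0, 25],
    [0, 0, 0.018, 0, 25],
    [0, 0, 0.019, 0, 25],
    [0, 0, 0.02, 0, 25]
  ]
}}

```text
t: 15.27
tcp_pos: [0.6257, 0.0793, 0.1252]
tool_rot: [0.895, -0.445, 0.0, -0.0]
force: [-1.2, 0.3, 0.2]
finger_gap: 0.388
```

```bash
python3 - <<'E'
from h import *
F=[]
for i in range(12):
    manip.snapshot('scene'); F.append(manip.sense()['force'])
F=np.array(F);print(F.mean(0),F.std(0))
snap('scene','s5')
E
python3 go.py .6244 .0805 .12 -52.85
```

```text
[-0.52126094  0.5966302  -0.84765912] [0.53813044 0.47193806 0.47448343]
t 15.92 tcp [0.6257 0.0792 0.1252] yaw -52.90 gap 0.386 F [-0.74  0.9  -0.99] q6 2.44 tilt [ 0.0002 -0.    ]
delta [-0.0044  0.0006  0.0129] twist -0.0016 wrapped -0.0016
```

>>> {"fn": "move_arm", "kwargs": {
  "deltas": [
    [0, 0, 0.002, 0, 25],
    [0, 0, 0.004, 0, 25],
    [0, 0, 0.006, 0, 25],
    [0, 0, 0.008, 0, 25],
    [0, 0, 0.009, 0, 25],
    [0, 0, 0.01, 0, 25],
    [0, 0, 0.01, 0, 25],
    [0, 0, 0.01, 0, 25]
  ]
}}

```text
t: 16.58
tcp_pos: [0.6256, 0.0793, 0.1211]
tool_rot: [0.895, -0.445, 0.0, -0.0]
force: [-0.6, 0.4, -0.4]
finger_gap: 0.385
```

```bash
python3 - <<'E'
from h import *
F=[]
for i in range(24):
    manip.snapshot('scene'); F.append(manip.sense()['force'])
F=np.array(F);print(F.mean(0),F.std(0))
snap('scene','s5')
E
python3 go.py .6244 .0805 .12 -52.85
```

```text
[-0.02102063  0.44665763 -0.20239096] [0.58425268 0.48356359 0.57025787]
t 17.83 tcp [0.6256 0.0793 0.1211] yaw -52.90 gap 0.389 F [0.67 1.08 0.26] q6 2.44 tilt [ 0.0001 -0.    ]
delta [-0.0043  0.0005  0.0028] twist -0.0016 wrapped -0.0016
```

>>> {"fn": "move_arm", "kwargs": {
  "deltas": [
    [0, 0, 0, 0, 39],
    [0, 0, 0, 0, 40],
    [0, 0, 0, 0, 42],
    [0, 0, 0, 0, 45],
    [0, 0, 0, 0, 50],
    [0, 0, 0, 0, 55],
    [0, 0, 0, 0, 60],
    [0, 0, 0, 0, 65]
  ],
  "force": 20
}}

```text
t: 18.5
tcp_pos: [0.6256, 0.0792, 0.1211]
tool_rot: [0.895, -0.445, 0.0, 0.0]
force: [0.6, -0.5, -0.5]
finger_gap: 0.649
```

```bash
python3 - <<'E'
from h import *
snap('scene','s6')
v=V('s6');im=v.p[80:330,300:500,::-1];cv2.imwrite('pics/s6c.png',cv2.resize(im,None,fx=2.4,fy=2.4,interpolation=cv2.INTER_CUBIC))
def z(n):
    v=V(n);c=v.cloud();h=cv2.cvtColor(v.p,cv2.COLOR_RGB2HSV).astype(int)
    m=(abs(h[...,0]-109)<12)&(h[...,1]>120)&(h[...,2]>40)&(abs(c[...,0]-.63)<.06)&(abs(c[...,1]-.08)<.06)&(c[...,2]>.015)
    print(n,m.sum(),np.percentile(c[m],[1,50,99],axis=0).round(4))
for n in('s4','s5','s6'):z(n)
E
python3 go.py .6256 .0793 .33 -52.85
```

```text
s4 1040 [[0.6026 0.0432 0.0558]
 [0.6319 0.0745 0.0772]
 [0.6638 0.1138 0.1719]]
s5 979 [[0.6019 0.0428 0.0303]
 [0.6318 0.0742 0.0525]
 [0.6629 0.1133 0.1472]]
s6 1025 [[0.6015 0.0435 0.0295]
 [0.6324 0.0751 0.0524]
 [0.6626 0.1125 0.1453]]
t 18.55 tcp [0.6255 0.0792 0.1211] yaw -52.89 gap 0.648 F [ 0.61 -1.    0.35] q6 2.44 tilt [-0.0001 -0.    ]
delta [-0.000e+00 -2.000e-04 -5.222e-01] twist -0.0016 wrapped -0.0016
```

View pics/s6c.png

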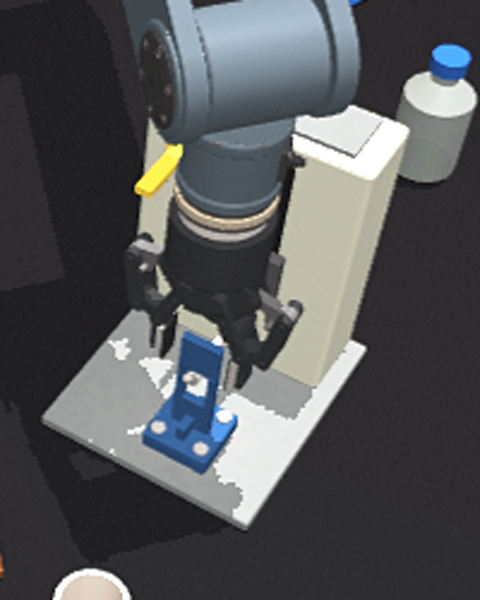

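The bracket is released and moved by no more than about 2 mm. Now I'll retreat straight up.

>>> {"fn": "move_arm", "kwargs": {
  "deltas": [
    [0, 0, -0.01, 0, 65],
    [0, 0, -0.03, 0, 65],
    [0, 0, -0.07, 0, 65],
    [0, 0, -0.13, 0, 65],
    [0, 0, -0.2, 0, 65],
    [0, 0, -0.28, 0, 65],
    [0, 0, -0.36, 0, 65],
    [0, 0, -0.43, 0, 65]
  ]
}}

```text
t: 19.22
tcp_pos: [0.6258, 0.0793, 0.2963]
tool_rot: [0.895, -0.445, 0.001, -0.0]
force: [-0.3, -0.6, 0.9]
finger_gap: 0.651
```

>>> {"fn": "move_arm", "kwargs": {
  "deltas": [
    [0, 0, -0.05, 0, 40],
    [0, 0, -0.09, 0, 20],
    [0, 0, -0.11, 0, 0],
    [0, 0, -0.12, 0, 0],
    [0, 0, -0.12, 0, 0],
    [0, 0, -0.12, 0, 0],
    [0, 0, -0.12, 0, 0],
    [0, 0, -0.12, 0, 0]
  ]
}}

```text
t: 19.88
tcp_pos: [0.625, 0.0792, 0.3396]
tool_rot: [0.895, -0.445, -0.001, 0.001]
force: [1.5, 0.7, 0.1]
finger_gap: -0.002
```

```bash
cat > chk.py <<'E'
import sys
from h import *
th=np.radians(-52.85); out=np.array([np.cos(th),np.sin(th)]); yh=np.array([out[1],-out[0]]);O=np.array([.53681,.19612])
def chk(n):
    v=V(n);c=v.cloud();h=cv2.cvtColor(v.p,cv2.COLOR_RGB2HSV).astype(int);H=h[...,0]
    o=(c[...,:2]-O)@out; y=(c[...,:2]-O)@yh; z=c[...,2]
    red=((H<8)|(H>172))&(h[...,1]>120)&(h[...,2]>50);yel=(abs(H-28)<7)&(h[...,1]>120)&(h[...,2]>60);blue=(abs(H-109)<12)&(h[...,1]>120)&(h[...,2]>40)
    for nm,m in(('red',red&(abs(y-.05)<.008)&(o>.045)&(o<.1)&(z>.08)),('yel',yel&(abs(y-.085)<.012)&(o>.06)&(o<.12)&(z>.08)),('blue',blue&(abs(o-.145)<.05)&(abs(y)<.05)&(z>.015))):
        if m.sum()>3: 
            q=np.stack([o[m],y[m],z[m]],1); print(n,nm,m.sum(),np.percentile(q,[2,50,98],axis=0).round(4).tolist())
        else: print(n,nm,m.sum())
if __name__=='__main__':
    for n in sys.argv[1:]: chk(n)
E
python3 - <<'E'
from h import *
snap('scene','s7');snap('top','t7');snap('wrist','w7');snap('scene','s8')
v=V('s7');im=v.p[80:330,300:500,::-1];cv2.imwrite('pics/s7c.png',cv2.resize(im,None,fx=2.4,fy=2.4,interpolation=cv2.INTER_CUBIC))
E
python3 chk.py s7 t7 w7 s8
python3 go.py .6256 .0793 .33 -52.85
```

```text
s7 red 63 [[0.046, 0.0456, 0.1378], [0.0655, 0.0497, 0.1408], [0.0824, 0.0536, 0.1437]]
s7 yel 166 [[0.063, 0.0775, 0.2229], [0.0862, 0.0833, 0.2288], [0.1062, 0.0916, 0.2321]]
s7 blue 1033 [[0.1249, -0.0297, 0.0298], [0.1493, -0.0036, 0.052], [0.1759, 0.0258, 0.1445]]
t7 red 22 [[0.0714, 0.0474, 0.1388], [0.0783, 0.0516, 0.1414], [0.083, 0.0542, 0.1441]]
t7 yel 184 [[0.063, 0.0791, 0.2247], [0.0842, 0.0857, 0.2289], [0.1052, 0.0918, 0.2321]]
t7 blue 477 [[0.1182, -0.0211, 0.0363], [0.1476, 0.0096, 0.0421], [0.1745, 0.03, 0.1432]]
w7 red 317 [[0.046, 0.0451, 0.1383], [0.0647, 0.049, 0.1396], [0.0821, 0.0528, 0.141]]
w7 yel 1054 [[0.0689, 0.0771, 0.2224], [0.0889, 0.0836, 0.2274], [0.1049, 0.0906, 0.2288]]
w7 blue 2024 [[0.1169, -0.0281, 0.0372], [0.1486, 0.0003, 0.0402], [0.1742, 0.0277, 0.1424]]
s8 red 67 [[0.0455, 0.0439, 0.1382], [0.0642, 0.049, 0.1409], [0.0824, 0.0541, 0.1442]]
s8 yel 169 [[0.0616, 0.0775, 0.2222], [0.0864, 0.0835, 0.2289], [0.1059, 0.091, 0.2315]]
s8 blue 1033 [[0.1258, -0.0295, 0.0299], [0.1494, -0.0037, 0.0517], [0.1756, 0.0258, 0.1446]]
t 20.08 tcp [0.6254 0.0793 0.3404] yaw -52.89 gap 0.001 F [0.57 0.07 0.14] q6 2.44 tilt [-0.0012  0.0001]
delta [ 0.0003 -0.0004  0.0261] twist -0.0016 wrapped -0.0016
```

View pics/s7c.png

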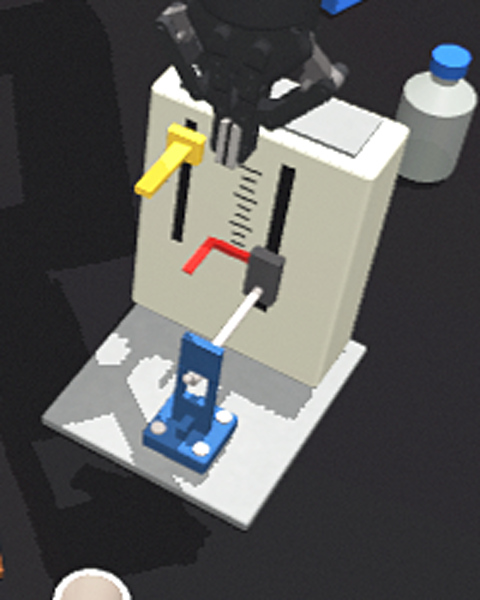

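View pics/w7.png

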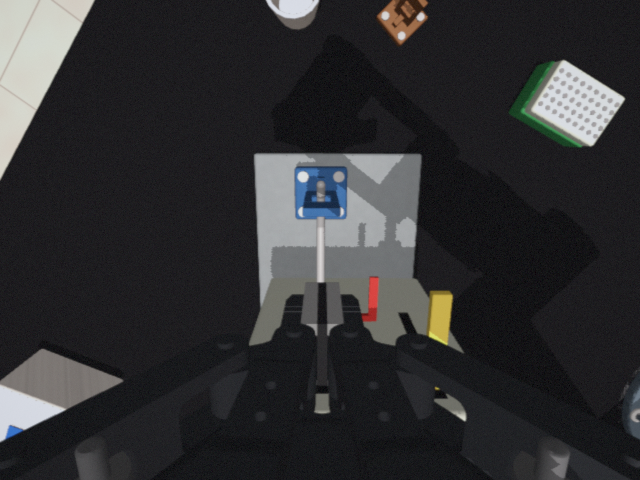

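```bash
python3 - <<'E'
from h import *
th=np.radians(-52.85); out=np.array([np.cos(th),np.sin(th)]); yh=np.array([out[1],-out[0]]);O=np.array([.53681,.19612])
for n,t in(('s7',[.6254,.0793,.3404]),('t7',[.6254,.0793,.3404]),('s1',[.6712,.0189,.2263]),('s6',[.6256,.0792,.1211])):
    c=V(n).cloud(); o=(c[...,:2]-np.array(t[:2]))@out; y=(c[...,:2]-np.array(t[:2]))@yh; h=c[...,2]-t[2]
    oa=(c[...,:2]-O)@out;ya=(c[...,:2]-O)@yh
    ok=~((c[...,2]<.268)&(oa<.12)&(oa>-.05)&(ya>-.08)&(ya<.14))&(np.hypot(o,y)<.2)&(c[...,2]>.15)
    print(n)
    for a in np.arange(0,.3,.02):
        k=ok&(h>=a)&(h<a+.02)
        if k.sum()>5: print(' h%.2f o %s y %s n%d'%(a,np.percentile(o[k],[1,99]).round(3),np.percentile(y[k],[1,99]).round(3),k.sum()))
E
python3 go.py .5278 .0676 .25 -52.85; python3 -c "
import numpy as np
th=np.radians(-52.85); out=np.array([np.cos(th),np.sin(th)]); yh=np.array([out[1],-out[0]]);O=np.array([.53681,.19612])
print(O+.098*out+.0853*yh)"
```

```text
s7
 h0.00 o [-0.006  0.013] y [-0.013  0.015] n190
 h0.02 o [-0.007  0.014] y [-0.029  0.031] n269
 h0.04 o [-0.01   0.018] y [-0.043  0.045] n595
 h0.06 o [-0.007  0.018] y [-0.06  0.06] n715
 h0.08 o [-0.01   0.021] y [-0.059  0.06 ] n914
 h0.10 o [-0.007  0.037] y [-0.039  0.04 ] n255
 h0.12 o [-0.005  0.038] y [-0.036  0.03 ] n663
 h0.14 o [-0.005  0.039] y [-0.037  0.032] n716
 h0.16 o [-0.014  0.038] y [-0.036  0.034] n806
 h0.18 o [-0.007  0.037] y [-0.034  0.032] n832
 h0.20 o [-0.008  0.035] y [-0.043  0.028] n835
 h0.22 o [-0.013  0.035] y [-0.042  0.026] n823
 h0.24 o [0.004 0.038] y [-0.035  0.012] n275
t7
 h0.04 o [0.006 0.014] y [0.024 0.036] n14
 h0.06 o [-0.012  0.013] y [0.036 0.064] n85
 h0.08 o [-0.011  0.013] y [0.042 0.063] n170
 h0.10 o [0.007 0.015] y [0.035 0.043] n16
 h0.12 o [-0.034  0.034] y [0.016 0.035] n53
 h0.14 o [-0.036  0.029] y [0.008 0.03 ] n31
 h0.16 o [-0.036 -0.019] y [0.    0.031] n68
 h0.18 o [-0.033 -0.014] y [0.007 0.033] n101
 h0.20 o [-0.03  -0.008] y [0.013 0.034] n74
 h0.22 o [-0.025 -0.006] y [0.023 0.036] n39
 h0.24 o [-0.072  0.052] y
[... 1005 characters left out ...]
02 ] y [-0.066  0.067] n679
 h0.10 o [-0.009  0.035] y [-0.047  0.046] n132
 h0.12 o [-0.004  0.039] y [-0.037  0.031] n353
 h0.14 o [-0.165  0.039] y [-0.042  0.031] n433
 h0.16 o [-0.013  0.038] y [-0.036  0.033] n453
 h0.18 o [-0.006  0.036] y [-0.034  0.032] n455
 h0.20 o [-0.007  0.035] y [-0.04   0.029] n436
 h0.22 o [-0.013  0.035] y [-0.043  0.022] n422
 h0.24 o [-0.015  0.058] y [-0.044  0.042] n501
 h0.26 o [-0.015  0.067] y [-0.062  0.072] n596
 h0.28 o [-0.076  0.068] y [-0.064  0.089] n1226
t 20.08 tcp [0.6254 0.0793 0.3404] yaw -52.89 gap 0.001 F [0.57 0.07 0.14] q6 2.44 tilt [-0.0012  0.0001]
delta [-0.1238  0.212   0.2264] twist -0.0016 wrapped -0.0016
[0.52800359 0.0664954 ]
```

>>> {"fn": "move_arm", "kwargs": {
  "deltas": [
    [-0.02, 0.03, 0, 0, 0],
    [-0.05, 0.08, 0, 0, 0],
    [-0.08, 0.14, 0.01, 0, 0],
    [-0.11, 0.19, 0.04, 0, 0],
    [-0.12, 0.213, 0.09, 0, 0],
    [-0.123, 0.213, 0.14, 0, 0],
    [-0.123, 0.213, 0.19, 0, 0],
    [-0.123, 0.213, 0.22, 0, 0]
  ]
}}

```text
t: 20.75
tcp_pos: [0.5267, 0.0671, 0.2514]
tool_rot: [0.895, -0.445, -0.001, 0.0]
force: [0.2, 0.6, 0.1]
finger_gap: 0.003
```

```bash
python3 - <<'E'
from h import *
snap('scene','s9');snap('top','t9');snap('wrist','w9')
v=V('s9');im=v.p[80:330,300:500,::-1];cv2.imwrite('pics/s9c.png',cv2.resize(im,None,fx=2.4,fy=2.4,interpolation=cv2.INTER_CUBIC))
E
python3 chk.py s9 t9 w9
python3 go.py .528 .0665 .16 -52.85
```

```text
s9 red 67 [[0.0456, 0.0442, 0.1381], [0.0635, 0.0497, 0.1411], [0.0832, 0.0537, 0.1444]]
s9 yel 136 [[0.0607, 0.0768, 0.2225], [0.0914, 0.0814, 0.2289], [0.1066, 0.0915, 0.2326]]
s9 blue 1027 [[0.1249, -0.0296, 0.0299], [0.1493, -0.0033, 0.0519], [0.1758, 0.0259, 0.1441]]
t9 red 0
t9 yel 0
t9 blue 131 [[0.1432, -0.0274, 0.0374], [0.169, -0.002, 0.0417], [0.1753, 0.03, 0.1444]]
w9 red 615 [[0.0459, 0.0456, 0.1379], [0.0645, 0.0494, 0.1396], [0.0822, 0.0531, 0.1409]]
w9 yel 521 [[0.0848, 0.0778, 0.2222], [0.1032, 0.0846, 0.2274], [0.1066, 0.0909, 0.3133]]
w9 blue 3851 [[0.1171, -0.0156, 0.036], [0.1467, 0.0071, 0.0403], [0.1721, 0.0293, 0.1423]]
t 20.90 tcp [0.5274 0.0671 0.2524] yaw -52.90 gap -0.001 F [-0.25 -0.24  0.69] q6 2.41 tilt [-0.0022  0.0002]
delta [ 0.0024 -0.0006  0.231 ] twist -0.0018 wrapped -0.0018
```

View pics/s9c.png

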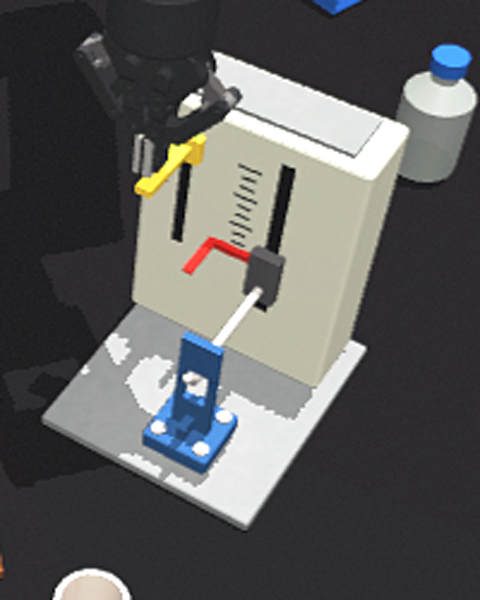

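View pics/w9.png

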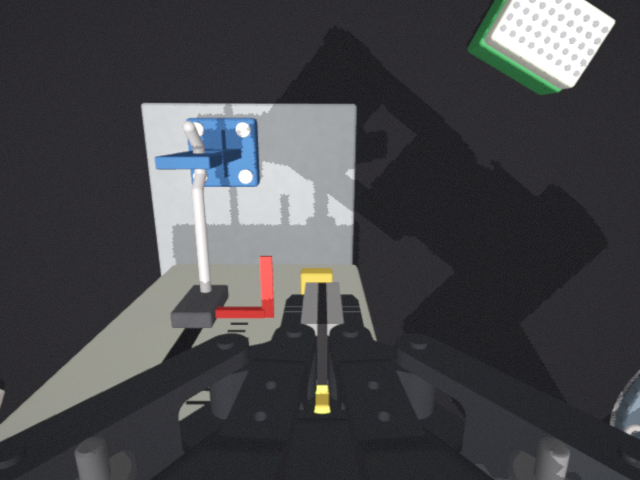

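>>> {"fn": "move_arm", "kwargs": {
  "deltas": [
    [0.002, 0, 0.005, 0, 0],
    [0.002, 0, 0.013, 0, 0],
    [0.002, 0, 0.022, 0, 0],
    [0.002, 0, 0.031, 0, 0],
    [0.002, 0, 0.04, 0, 0],
    [0.002, 0, 0.05, 0, 0],
    [0.002, 0, 0.06, 0, 0],
    [0.002, 0, 0.07, 0, 0]
  ]
}}

```text
t: 21.57
tcp_pos: [0.5288, 0.0664, 0.225]
tool_rot: [0.895, -0.445, 0.0, -0.0]
force: [-0.5, 0.8, 1.1]
finger_gap: 0.004
```

>>> {"fn": "move_arm", "kwargs": {
  "deltas": [
    [0, 0, 0.01, 0, 0],
    [0, 0, 0.02, 0, 0],
    [0, 0, 0.03, 0, 0],
    [0, 0, 0.04, 0, 0],
    [0, 0, 0.05, 0, 0],
    [0, 0, 0.06, 0, 0],
    [0, 0, 0.07, 0, 0],
    [0, 0, 0.08, 0, 0]
  ]
}}

```text
t: 22.23
tcp_pos: [0.5287, 0.0664, 0.1928]
tool_rot: [0.895, -0.445, 0.0, -0.0]
force: [2.0, -1.0, 1.4]
finger_gap: 0.001
```

>>> {"fn": "move_arm", "kwargs": {
  "deltas": [
    [0, 0, 0.01, 0, 0],
    [0, 0, 0.02, 0, 0],
    [0, 0, 0.03, 0, 0],
    [0, 0, 0.04, 0, 0],
    [0, 0, 0.048, 0, 0],
    [0, 0, 0.054, 0, 0],
    [0, 0, 0.058, 0, 0],
    [0, 0, 0.06, 0, 0]
  ]
}}

```text
t: 22.9
tcp_pos: [0.5282, 0.0665, 0.1688]
tool_rot: [0.895, -0.445, -0.0, 0.0]
force: [0.5, 0.2, 2.2]
finger_gap: -0.001
```

```bash
python3 - <<'E'
from h import *
snap('scene','s10');snap('wrist','w10')
v=V('s10');im=v.p[80:330,300:500,::-1];cv2.imwrite('pics/s10c.png',cv2.resize(im,None,fx=2.4,fy=2.4,interpolation=cv2.INTER_CUBIC))
E
python3 chk.py s10 w10
python3 go.py .528 .0665 .1544 -52.85
```

```text
s10 red 65 [[0.0452, 0.0454, 0.1373], [0.0643, 0.0493, 0.1414], [0.082, 0.0542, 0.1442]]
s10 yel 51 [[0.0639, 0.0733, 0.1503], [0.0918, 0.0786, 0.1558], [0.108, 0.0884, 0.1738]]
s10 blue 1028 [[0.125, -0.0292, 0.0298], [0.1492, -0.0035, 0.0517], [0.1756, 0.0261, 0.1438]]
w10 red 428 [[0.0691, 0.0455, 0.1371], [0.0779, 0.0504, 0.1395], [0.0953, 0.0548, 0.2102]]
w10 yel 107 [[0.0856, 0.0779, 0.1521], [0.0912, 0.0857, 0.2018], [0.1088, 0.088, 0.232]]
w10 blue 8176 [[0.1172, -0.0213, 0.0347], [0.1471, 0.0067, 0.0413], [0.1728, 0.0294, 0.1423]]
t 23.00 tcp [0.5278 0.0665 0.1688] yaw -52.89 gap 0.001 F [-0.27  0.8  -0.67] q6 2.41 tilt [-0.0015  0.0001]
delta [ 0.0004 -0.0003  0.036 ] twist -0.0015 wrapped -0.0015
```

View pics/s10c.png

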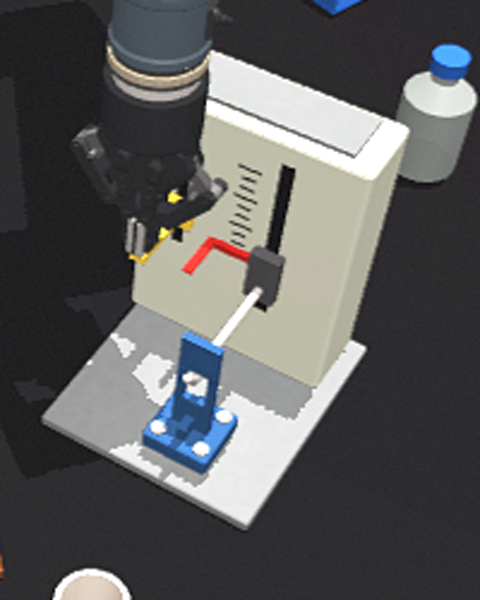

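>>> {"fn": "move_arm", "kwargs": {
  "deltas": [
    [0, 0, 0.004, 0, 0],
    [0, 0, 0.01, 0, 0],
    [0, 0, 0.016, 0, 0],
    [0, 0, 0.021, 0, 0],
    [0, 0, 0.025, 0, 0],
    [0, 0, 0.028, 0, 0],
    [0, 0, 0.03, 0, 0],
    [0, 0, 0.03, 0, 0]
  ]
}}

```text
t: 23.67
tcp_pos: [0.5281, 0.0665, 0.1568]
tool_rot: [0.895, -0.445, -0.0, 0.0]
force: [0.8, 0.0, -0.2]
finger_gap: 0.001
```

>>> {"fn": "move_arm", "kwargs": {
  "deltas": [
    [0, 0, 0, 0, 0],
    [0, 0, 0, 0, 0],
    [0, 0, 0, 0, 0],
    [0, 0, -0.01, 0, 0],
    [0, 0, -0.04, 0, 0],
    [0, 0, -0.1, 0, 0],
    [0, 0, -0.16, 0, 0],
    [0, 0, -0.2, 0, 0]
  ]
}}

```text
t: 24.33
tcp_pos: [0.5292, 0.0664, 0.2394]
tool_rot: [0.895, -0.445, 0.001, -0.001]
force: [-0.2, 0.2, -1.2]
finger_gap: -0.0
```

>>> {"fn": "move_arm", "kwargs": {
  "deltas": [
    [0.03, 0, -0.03, 0, 0],
    [0.08, 0, -0.03, 0, 0],
    [0.14, 0, -0.03, 0, 0],
    [0.2, 0, -0.03, 0, 0],
    [0.25, 0, -0.03, 0, 0],
    [0.25, 0, -0.03, 0, 0],
    [0.25, 0, -0.03, 0, 0],
    [0.25, 0, -0.03, 0, 0]
  ]
}}

```text
t: 25.0
tcp_pos: [0.588, -0.0128, 0.249]
tool_rot: [0.895, -0.445, -0.001, -0.0]
force: [-0.7, 0.8, 0.1]
finger_gap: 0.001
```

```bash
python3 - <<'E'
from h import *
snap('scene','s11');snap('wrist','w11');snap('top','t11')
v=V('s11');im=v.p[80:330,300:500,::-1];cv2.imwrite('pics/s11c.png',cv2.resize(im,None,fx=2.4,fy=2.4,interpolation=cv2.INTER_CUBIC))
E
python3 chk.py s11 w11 t11
python3 go.py .528 .0665 .1544 -52.85
```

```text
s11 red 65 [[0.0457, 0.0443, 0.1385], [0.0632, 0.049, 0.1413], [0.0827, 0.054, 0.145]]
s11 yel 151 [[0.0611, 0.0774, 0.1389], [0.0874, 0.0831, 0.1457], [0.1055, 0.0909, 0.1487]]
s11 blue 1027 [[0.1255, -0.0294, 0.0295], [0.1493, -0.0033, 0.0522], [0.1757, 0.0262, 0.1437]]
w11 red 0
w11 yel 47 [[0.0643, 0.081, 0.1435], [0.0737, 0.0818, 0.1442], [0.0864, 0.0906, 0.1452]]
w11 blue 4395 [[0.1216, -0.025, 0.0326], [0.1485, 0.0042, 0.0535], [0.1743, 0.0292, 0.142]]
t11 red 37 [[0.0637, 0.047, 0.1367], [0.0744, 0.0511, 0.1411], [0.0829, 0.054, 0.1439]]
t11 yel 63 [[0.0861, 0.0792, 0.1417], [0.0971, 0.0845, 0.1458], [0.1055, 0.0915, 0.1496]]
t11 blue 314 [[0.1181, -0.0083, 0.0369], [0.1387, 0.0149, 0.0418], [0.1588, 0.0304, 0.1425]]
t 25.15 tcp [ 0.5879 -0.0123  0.2491] yaw -52.84 gap -0.004 F [ 0.   -0.05 -0.2 ] q6 2.28 tilt [-0.0008  0.0003]
delta [-0.2474  0.0003  0.237 ] twist 0.0005 wrapped 0.0005
```

View pics/s11c.png

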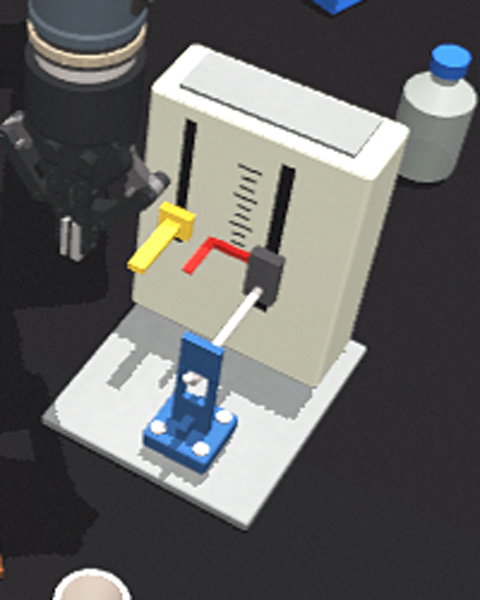

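View pics/w11.png

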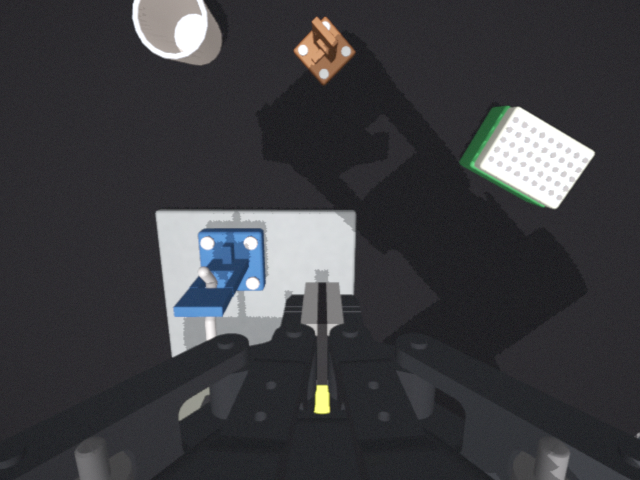

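The tab is still about 2 mm high: its top is at 145.7 mm, so its middle is at 141.7, against a pointer middle of 139.7. I'll push it again to TCP z = 0.1548.

>>> {"fn": "move_arm", "kwargs": {
  "deltas": [
    [-0.03, 0, 0, 0, 0],
    [-0.08, 0, 0, 0, 0],
    [-0.14, 0, 0, 0, 0],
    [-0.2, 0, 0, 0, 0],
    [-0.235, 0, 0, 0, 0],
    [-0.248, 0, 0, 0, 0],
    [-0.248, 0, 0.01, 0, 0],
    [-0.248, 0, 0.04, 0, 0]
  ]
}}

```text
t: 25.82
tcp_pos: [0.5308, 0.0658, 0.2346]
tool_rot: [0.896, -0.445, 0.003, -0.001]
force: [0.3, 1.0, 0.4]
finger_gap: 0.005
```

>>> {"fn": "move_arm", "kwargs": {
  "deltas": [
    [0, 0, 0.04, 0, 0],
    [0, 0, 0.08, 0, 0],
    [0, 0, 0.12, 0, 0],
    [0, 0, 0.145, 0, 0],
    [0, 0, 0.16, 0, 0],
    [0, 0, 0.17, 0, 0],
    [0, 0, 0.17, 0, 0],
    [0, 0, 0.17, 0, 0]
  ]
}}

```text
t: 26.48
tcp_pos: [0.5295, 0.0656, 0.1654]
tool_rot: [0.895, -0.445, 0.0, -0.0]
force: [0.5, -0.6, 0.3]
finger_gap: -0.005
```

```bash
python3 go.py .528 .0665 .1548 -52.85
```

```text
t 26.48 tcp [0.5295 0.0656 0.1654] yaw -52.90 gap -0.005 F [ 0.48 -0.58  0.31] q6 2.41 tilt [ 0.0009 -0.0001]
delta [-0.004   0.0016  0.0265] twist -0.0019 wrapped -0.0019
```

>>> {"fn": "move_arm", "kwargs": {
  "deltas": [
    [-0.003, 0, 0.004, 0, 0],
    [-0.003, 0, 0.009, 0, 0],
    [-0.003, 0, 0.014, 0, 0],
    [-0.003, 0, 0.018, 0, 0],
    [-0.003, 0, 0.022, 0, 0],
    [-0.003, 0, 0.025, 0, 0],
    [-0.003, 0, 0.026, 0, 0],
    [-0.003, 0, 0.026, 0, 0]
  ]
}}

```text
t: 27.15
tcp_pos: [0.5282, 0.0668, 0.1547]
tool_rot: [0.895, -0.445, 0.0, -0.0]
force: [0.2, 0.3, 1.4]
finger_gap: 0.0
```

```bash
python3 -c "
from h import *
snap('scene','s12');snap('scene','s12')"; python3 go.py .528 .0665 .1548 -52.85
```

```text
t 27.25 tcp [0.5282 0.0668 0.1547] yaw -52.90 gap 0.001 F [-0.29 -0.08  1.08] q6 2.41 tilt [0.0001 0.    ]
delta [ 0.0003  0.0009 -0.0002] twist -0.0017 wrapped -0.0017
```

Now up and away, then measure.

>>> {"fn": "move_arm", "kwargs": {
  "deltas": [
    [0, 0, -0.005, 0, 0],
    [0, 0, -0.02, 0, 0],
    [0, 0, -0.06, 0, 0],
    [0, 0, -0.12, 0, 0],
    [0, 0, -0.19, 0, 0],
    [0, 0, -0.26, 0, 0],
    [0, 0, -0.33, 0, 0],
    [0, 0, -0.38, 0, 0]
  ]
}}

```text
t: 27.92
tcp_pos: [0.5288, 0.0667, 0.3099]
tool_rot: [0.895, -0.445, 0.002, -0.001]
force: [-0.2, -0.0, -1.0]
finger_gap: 0.001
```

>>> {"fn": "move_arm", "kwargs": {
  "deltas": [
    [0.03, 0, -0.02, 0, 0],
    [0.08, 0, -0.03, 0, 0],
    [0.14, 0.01, -0.03, 0, 0],
    [0.2, 0.02, -0.03, 0, 0],
    [0.24, 0.03, -0.03, 0, 0],
    [0.25, 0.03, -0.03, 0, 0],
    [0.25, 0.03, -0.03, 0, 0],
    [0.25, 0.03, -0.03, 0, 0]
  ]
}}

```text
t: 28.58
tcp_pos: [0.5782, -0.0196, 0.3184]
tool_rot: [0.895, -0.446, -0.001, -0.0]
force: [0.1, 0.3, 0.1]
finger_gap: -0.001
```

```bash
python3 - <<'E'
from h import *
snap('scene','s13');snap('wrist','w13');snap('top','t13');snap('scene','s14')
v=V('s13');im=v.p[80:330,300:500,::-1];cv2.imwrite('pics/s13c.png',cv2.resize(im,None,fx=2.4,fy=2.4,interpolation=cv2.INTER_CUBIC))
E
python3 chk.py s13 s14 w13 t13
python3 go.py .528 .0665 .1544 -52.85
```

```text
s13 red 68 [[0.0459, 0.0443, 0.1374], [0.0644, 0.0492, 0.1411], [0.0824, 0.0541, 0.1449]]
s13 yel 150 [[0.062, 0.0774, 0.1369], [0.0863, 0.0834, 0.1438], [0.1058, 0.0913, 0.1472]]
s13 blue 1023 [[0.1259, -0.0295, 0.0298], [0.1494, -0.0035, 0.0517], [0.1755, 0.0261, 0.1438]]
s14 red 65 [[0.0457, 0.046, 0.1386], [0.065, 0.0494, 0.1413], [0.0832, 0.0536, 0.1441]]
s14 yel 148 [[0.0606, 0.0778, 0.1369], [0.0865, 0.0836, 0.1435], [0.1059, 0.0915, 0.1462]]
s14 blue 1026 [[0.1255, -0.0293, 0.0294], [0.1495, -0.0033, 0.0508], [0.1757, 0.0257, 0.1441]]
w13 red 25 [[0.0788, 0.046, 0.1385], [0.0812, 0.0479, 0.1395], [0.0825, 0.0511, 0.1404]]
w13 yel 0
w13 blue 2698 [[0.1216, -0.0243, 0.035], [0.1486, 0.0055, 0.0499], [0.174, 0.0291, 0.1421]]
t13 red 54 [[0.0559, 0.0472, 0.1373], [0.07, 0.0508, 0.1409], [0.0828, 0.054, 0.1446]]
t13 yel 166 [[0.0613, 0.0793, 0.1399], [0.0824, 0.0856, 0.1438], [0.1049, 0.0918, 0.1471]]
t13 blue 311 [[0.118, -0.0079, 0.0363], [0.138, 0.0131, 0.0418], [0.158, 0.0302, 0.1424]]
t 28.78 tcp [ 0.5783 -0.0191  0.3187] yaw -52.82 gap -0.001 F [-0.07 -0.02  0.84] q6 2.27 tilt [-0.0006  0.0004]
delta [-0.2463 -0.0291  0.411 ] twist 0.001 wrapped 0.001
```

View pics/s13c.png

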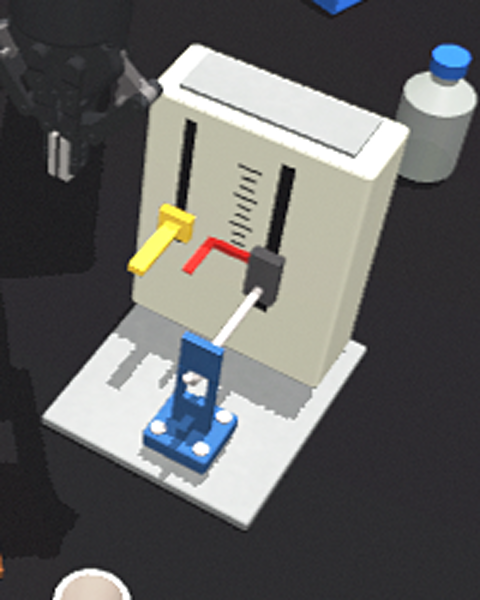

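View pics/t13.png

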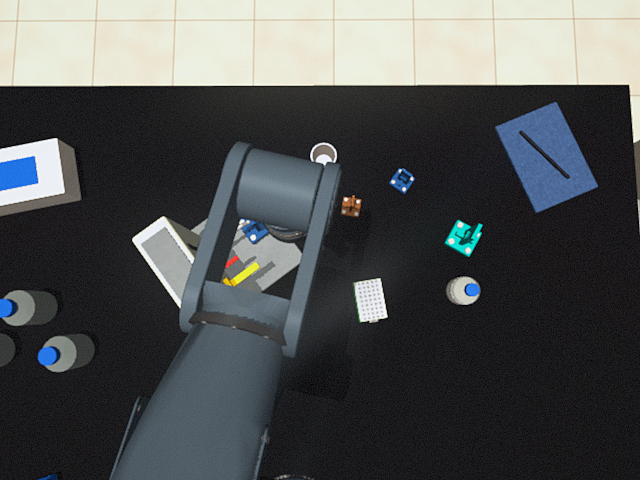

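The tab's middle is at 139.7 mm and the pointer's at 139.6 mm. The bottle, tip box and beaker haven't moved, and the bracket hangs still. I'm handing it in.

```bash
python3 -c "
from station import manip
print(manip.sign_off())"
```

```text
the job is handed in; nothing more can be done
None
```

The large blue bracket hangs by its eye from the scale's hook, and the yellow marker sits level with the red pointer. I handed the job in at about 28.8 s of the 70 s allowed.

- **Hanging:** I lowered the bracket at about 2 cm/s. I let go once the wrist force read about -0.2 N, which is my estimate of its no-load offset. The bracket shifted by no more than about 2 mm when released and then hung still.
- **Scale travel:** The spring went down about 80 mm, short of the lowest mark at 90 mm. The bracket weighs about 0.9 kg.
- **Marker:** The first push left it about 2 mm high, so I pushed it once more. In the last pictures the middle of the tab is at about 139.7 mm and the pointer at about 139.6 mm, in both the scene and top views. The wrist camera read the pointer about 1.5 mm lower and did not show the tab in its last picture. Earlier, it read both about 1.5 mm lower, so the levels still agree.
- **Other objects:** The bottle, tip box and beaker look unmoved in the last top view; I did not measure them. The gripper is clear of everything.

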